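Swap tubes in a carrier whose sprung keeper must be wedged open

ROBOT

A 6-joint arm with a two-finger parallel gripper is mounted at the origin on the work surface. World frame = base frame: x ahead of the robot, y to its left, z up, the work surface at z = 0. Lengths are in m, angles in rad, forces in N, time in s.
With the tool pointing down it reaches from about 0.3 to 0.875 m from the base axis. Payload 6.4 kg.
Tool frame: the origin (TCP) lies at the very end of the fingers, on their centre line; the grasp point (between the pads) lies robot.grip_point_offset behind it (robot.grip_point_offset is the distance from the TCP to the grasp point, in m); z points along the fingers, y is the direction in which the jaws open and shut (so a half turn about z gives the same grasp; the last joint's range is limited). The gripper opens to 88 mm and grips with 3 to 60 N. Pads are 18 mm wide; open, the fingers measure 123 mm over their backs; the gripper's body (75 mm by 187 mm) begins 45 mm behind the grasp point.
Start: joints at [0.969, 0.181, 1.607, -0, 1.354, -0.206], TCP at [0.222, 0.531, 0.239] pointing down, gripper open.
Joint ranges: [-2.99, 2.99], [-0.89, 2.07], [0.3, 2.58], [-1.14, 4.28], [0, 2.63], [-3.12, 3.12]. Speed limits (rad/s): [2.57, 2.57, 3.01, 3.14, 3.14, 3.14].

INTERFACE

Orientations are given as [roll, pitch, yaw] about the fixed x, y, z axes, in that order (R = Rz(yaw) Ry(pitch) Rx(roll)).
In Python, from rig import robot gives the robot as it stands.
- The arm moves only by the tool jog_arm, never from a script. Its argument "series" is a list of rows, each a list of 7 numbers: the shift along the tool's x, y, z in mm, then the turn, a rotation vector about the tool's x, y, z in rad, then the gripper command: -1 is shut, 1 is fully open, values between are in proportion. A call has 1 to 10 rows; each row is the pose to reach, as a shift and turn from the pose commanded when the call began, along the tool's axes at that moment; what a row does not reach only later rows make up. A row lasts 1/8 s, in which the tool goes at most 62.5 mm and 10.7 degrees, less where a joint would pass 70% of its speed; a pose out of reach is approached as far as the arm can. A call with a gripper value outside its range is refused whole. The fingers move at their own pace and stop on an object; "squeeze" is the grip in N (left out, the last holds). Time passes only in rows, so rows that repeat a pose let the fingers close. It gives the time, the measured TCP pose, the force and the opening at its end, in the units of the state.
- robot.observe(): the state, without advancing time (a new reading comes with each control period).
- robot.grab_frame(name): name is "scene" or "top" or "wrist"; returns (picture, depth): 480x640x3 uint8, red, green, blue; 480x640 float32, m along the optical axis (not along the pixel's ray), 0 where there is no reading.
- robot.camera_params(name): a dict with "fx", "fy", "cx", "cy" (pixels), "dist_coeffs" ([k1, k2, p1, p2, k3] as OpenCV has them; the pictures are not rectified), "extrinsics" (4x4, takes a point from camera to world coordinates). Camera axes: x right, y down, z forward; pixel columns grow to the right and rows downward; lengths in m; the calibration is good to about 2 mm. A picture is of the moment at which its call begins: read the wrist's pose just before it. camera_params takes no time and is no camera call; for the wrist camera it gives the pose at the moment of the call.
- robot.close_job(): hands the job in, once; it reports no verdict.
The state is a dict: "clock": time; "joint_pos": joint angles; "dq": joint speeds; "joint_efforts": joint torques, N m; "tcp_pos": TCP position; "tool_rot": TCP orientation; "wrist_force": force on the tool from outside, world axes, zero at the start; "wrist_torque": the same for the moment, N m; "finger_gap": finger opening in m.
Only numpy, scipy, OpenCV 4.12 (cv2) and the standard library are available. Lean on these libraries where they do the work, as an engineer would, in place of code of your own. Each camera call takes 0.05 s, during which the arm holds its last target.

TASK

Drive the red wedge fully into the lane behind the tube row so that it alone holds the yellow sprung keeper open. With it propped, move every orange-capped sample from the carrier into free holes of the white rack, and put the green-capped standard from the rack into the carrier, all seated upright. Then pull the wedge out so that the keeper springs shut, lay the wedge flat on the green mat, and leave the blue-capped tube and everything else alone.

Things in the scene. Friction and masses are not known exactly. Their poses are not given: they have to be found in the camera images.
- carrier: grey and blue transport carrier, fixed, 188 x 290 mm. Origin on the bench, under the middle of the tube row; x points from the row to the wedge lane, y along the row, z up. Blue block, top 75 mm up, with four square holes 30 mm wide at x = 0, y = -96, -32, 32, 96 mm, their floor 12 mm up (seated cap tops 124 mm up). Behind it a deck, 30 mm up, x 38 to 152, y -150 to 140 mm.
- lane (a point): point on the carrier's deck (30 mm up, carrier x = 96, y = 0 mm), axes as the carrier's: the fully driven wedge's grip stands over it, within 10 mm along y. The lane runs along y. Its near side is a fixed wall, face 21 mm to -x of the point, 35 mm tall, y -120 to 130 mm. The wedge goes in tip first at the open +y end, moving to -y, flat side to the wall.
- roller (a point): axis, at mid-height (42 mm up), of the brass roller that is the lane's far side: upright, 20 mm across, rides on the keeper, at carrier x = 99, y = -10 mm when shut: 14 mm then lie between wall and roller. Its bracket and the bar behind it reach 56 mm up. A keeper arm crosses the lane's far end (carrier y below -116 mm) 128 to 134 mm up.
- keeper (a joint): yellow flat bar, 34 mm wide, over the caps (128 to 134 mm up), sliding with the roller to carrier +x: 0 m = shut (near edge at x = -4 mm, caps trapped), at most 0.040. A spring shuts it: 3 N at 0, 4.8 N at 0.03. The driven wedge holds it at 0.028: edge 8 mm clear of the caps, tubes lift straight out, fingers fit on a cap's two sides along the row (28 mm between caps), not on the keeper's side.
- wedge_grip (a point): red wedge, loose, 150 g, lies flat, black upright grip. Point: on the grip's centre line, 64 mm above the underside. Grip 40 mm along x, 20 mm in y, 24 to 84 mm up. Wedge 24 mm thick; thin tip at x = +105, butt at -25 mm. Side at y = -21 mm is flat; the other is at y = +21 up to x = 25 mm, then slopes to leave 6 mm at the tip. Driving it takes about 6 N; driven in, it stays.
- rack: white bench rack, fixed, 128 by 192 mm, top 75 mm up. Origin on the bench surface, under its middle; z up. Six square holes 30 mm wide at x = -32 and +32 mm, y = -64, 0, +64 mm, floor 12 mm up. 28 mm between the caps of neighbours.
- mat: thin green mat on the bench, 220 mm along its x, 120 mm along its y, where the wedge lies at the start and is to be parked. Origin at its middle.
- tube1_mid (a point): orange-capped sample, tube 112 mm tall, 50 g: body 26 mm across, cap 32 mm across, filling the top 24 mm. The point is the tube's centre, 56 mm above its foot (cap's middle 44 mm higher); z runs up the tube. Starts in a hole of the carrier. Some of the four may be absent.
- tube2_mid (a point): orange-capped sample, tube 112 mm tall, 50 g: body 26 mm across, cap 32 mm across, filling the top 24 mm. The point is the tube's centre, 56 mm above its foot (cap's middle 44 mm higher); z runs up the tube. Starts in a hole of the carrier. Some of the four may be absent.
- tube3_mid (a point): orange-capped sample, tube 112 mm tall, 50 g: body 26 mm across, cap 32 mm across, filling the top 24 mm. The point is the tube's centre, 56 mm above its foot (cap's middle 44 mm higher); z runs up the tube. Starts in a hole of the carrier. Some of the four may be absent.
- tube4_mid (a point): orange-capped sample, tube 112 mm tall, 50 g: body 26 mm across, cap 32 mm across, filling the top 24 mm. The point is the tube's centre, 56 mm above its foot (cap's middle 44 mm higher); z runs up the tube. Starts in a hole of the carrier. Some of the four may be absent.
- standard_mid (a point): green-capped standard, tube 112 mm tall, 50 g: body 26 mm across, cap 32 mm across, filling the top 24 mm. The point is the tube's centre, 56 mm above its foot (cap's middle 44 mm higher); z runs up the tube. Starts in a hole of the rack; it belongs in any carrier hole.
- other_mid (a point): blue-capped tube, somebody else's, tube 112 mm tall, 50 g: body 26 mm across, cap 32 mm across, filling the top 24 mm. The point is the tube's centre, 56 mm above its foot (cap's middle 44 mm higher); z runs up the tube. Stands in a hole of the rack and stays there.
- flask_red: bystander: red insulated flask, 76 mm across, 160 mm tall, origin at its foot
- flask_blue: bystander: blue insulated flask, 76 mm across, 160 mm tall, origin at its foot
- wash_bottle: bystander: white bottle, 64 mm across, 170 mm tall, origin at its foot
- marker: bystander: red marker pen lying flat, 130 mm along its y, 12 mm thick, origin at its underside's middle
Not all that is in view belongs to the job. What is shaped like the part that bears standard_mid but purple is not meant.

How it is judged:
On the way, in this order (a step that is already met when the one before it is completed fails the run):
1. the wedge, driven fully into the lane and let go, holds the keeper open (value of joint keeper above 0.024 m and distance between the grasp point and wedge_grip above 0.06 m and x of wedge_grip in the frame of carrier between 0.075 and 0.115 m and z of wedge_grip in the frame of carrier between 0.085 and 0.105 m), for 0.3 s.
2. with the keeper still propped, every sample is seated in the rack and the standard is seated in the carrier (value of joint keeper above 0.02 m and x of tube1_mid in the frame of rack between -0.06 and 0.06 m and y of tube1_mid in the frame of rack between -0.09 and 0.09 m and z of tube1_mid in the frame of rack between 0.06 and 0.075 m and angle between each of tube1_mid, tube2_mid, tube3_mid, tube4_mid, standard_mid's own z axis and vertical below 0.15 rad and x of tube2_mid in the frame of rack between -0.06 and 0.06 m and y of tube2_mid in the frame of rack between -0.09 and 0.09 m and z of tube2_mid in the frame of rack between 0.06 and 0.075 m and x of tube3_mid in the frame of rack between -0.06 and 0.06 m and y of tube3_mid in the frame of rack between -0.09 and 0.09 m and z of tube3_mid in the frame of rack between 0.06 and 0.075 m and x of tube4_mid in the frame of rack between -0.06 and 0.06 m and y of tube4_mid in the frame of rack between -0.09 and 0.09 m and z of tube4_mid in the frame of rack between 0.06 and 0.075 m and x of standard_mid in the frame of carrier between -0.02 and 0.02 m and y of standard_mid in the frame of carrier between -0.12 and 0.12 m and z of standard_mid in the frame of carrier between 0.06 and 0.075 m), for 0.3 s.
At the end, for the whole second after the job is handed in: Keeper shut (within 4 mm); wedge lying flat, its grip above the mat; every orange-capped sample seated in a rack hole and the green-capped standard in a carrier hole (foot on the floor within 7 mm, upright within 8 degrees); blue-capped tube still seated in the rack (value of joint keeper below 0.004 m and x of wedge_grip in the frame of mat between -0.11 and 0.11 m and y of wedge_grip in the frame of mat between -0.06 and 0.06 m and z of wedge_grip in the frame of mat between 0.055 and 0.07 m and angle between wedge_grip's own z axis and vertical below 0.1 rad and x of tube1_mid in the frame of rack between -0.06 and 0.06 m and y of tube1_mid in the frame of rack between -0.09 and 0.09 m and z of tube1_mid in the frame of rack between 0.06 and 0.075 m and angle between each of tube1_mid, tube2_mid, tube3_mid, tube4_mid, standard_mid, other_mid's own z axis and vertical below 0.15 rad and x of tube2_mid in the frame of rack between -0.06 and 0.06 m and y of tube2_mid in the frame of rack between -0.09 and 0.09 m and z of tube2_mid in the frame of rack between 0.06 and 0.075 m and x of tube3_mid in the frame of rack between -0.06 and 0.06 m and y of tube3_mid in the frame of rack between -0.09 and 0.09 m and z of tube3_mid in the frame of rack between 0.06 and 0.075 m and x of tube4_mid in the frame of rack between -0.06 and 0.06 m and y of tube4_mid in the frame of rack between -0.09 and 0.09 m and z of tube4_mid in the frame of rack between 0.06 and 0.075 m and x of standard_mid in the frame of carrier between -0.02 and 0.02 m and y of standard_mid in the frame of carrier between -0.12 and 0.12 m and z of standard_mid in the frame of carrier between 0.06 and 0.075 m and x of other_mid in the frame of rack between -0.06 and 0.06 m and y of other_mid in the frame of rack between -0.09 and 0.09 m and z of other_mid in the frame of rack between 0.06 and 0.075 m); the robot touches nothing.
It fails at once if red flask shifted by more than 30 mm or tipped (distance of flask_red from where it was at the start of the episode above 0.03 m or angle between flask_red's own z axis and vertical above 0.5 rad).
It fails at once if blue flask shifted by more than 30 mm or tipped (distance of flask_blue from where it was at the start of the episode above 0.03 m or angle between flask_blue's own z axis and vertical above 0.5 rad).
It fails at once if white bottle shifted by more than 30 mm or tipped (distance of wash_bottle from where it was at the start of the episode above 0.03 m or angle between wash_bottle's own z axis and vertical above 0.5 rad).
It fails at once if marker shifted by more than 30 mm or tipped (distance of marker from where it was at the start of the episode above 0.03 m).
It fails at once if the blue-capped tube is moved out of its hole (distance of other_mid from where it was at the start of the episode above 0.03 m).
Of tube1, tube2, tube3, tube4 only 2 to 4 are there at a start; the rules pass over those that are not, and their reading is None.
At some moment in a run one of wedge may be knocked a few centimetres aside while the robot is not near it.
It also fails if it takes over 210 s, if anything falls off the work surface, if the arm or the gripper's body presses on something with over 40 N, if the wrist force passes 120 N, or if a joint passes its speed limit or range.

## Working session

There is one attempt and no reset: what is moved stays moved. The work goes in short steps, Python scripts to look and compute and a tool call to move; the robot and the scene stay as the last step left them, time stands still between calls to the robot, and variables do not carry over. Pictures are saved under pics/ and viewed, and the job is handed in when it is done.

Besides the shell and the picture viewer there is one more tool, called after "Call:" as a command line: name --pt "numbers of a row" for each row, then --argument value for the rest. jog_arm: Moves the arm, as the interface text tells. Its arguments: {"type":"object","properties":{"series":{"type":"array"},"squeeze":{"type":"number"}},"required":["series"]}

```bash
ls; mkdir -p pics; cat > h.py <<'E'
from rig import robot
import numpy as np, cv2
from scipy.spatial.transform import Rotation as R
def snap(name,fn):
    cp=robot.camera_params(name); im,d=robot.grab_frame(name)
    np.savez('pics/'+fn+'.npz',im=im,d=d,E=np.array(cp['extrinsics']),K=np.array([cp[k] for k in('fx','fy','cx','cy')]),dc=np.array(cp['dist_coeffs']))
    cv2.imwrite('pics/'+fn+'.png',im[:,:,::-1]); return load(fn)
def load(fn):
    return dict(np.load('pics/'+fn+'.npz'))
def cloud(s):
    fx,fy,cx,cy=s['K'];K=np.array([[fx,0,cx],[0,fy,cy],[0,0,1]])
    u,v=np.meshgrid(np.arange(640),np.arange(480))
    p=cv2.undistortPoints(np.stack([u,v],-1).reshape(-1,1,2).astype(np.float64),K,s['dc']).reshape(480,640,2)
    d=s['d'].astype(float)
    P=np.concatenate([p*d[...,None],d[...,None]],-1)
    W=P@s['E'][:3,:3].T+s['E'][:3,3]
    W[d<=0]=np.nan
    return W
def ray(s,u,v,z):
    fx,fy,cx,cy=s['K'];K=np.array([[fx,0,cx],[0,fy,cy],[0,0,1]])
    p=cv2.undistortPoints(np.array([[[u,v]]],float),K,s['dc'])[0,0]
    r=s['E'][:3,:3]@np.array([p[0],p[1],1]);o=s['E'][:3,3]
    return o+r*(z-o[2])/r[2]
def proj(s,P):
    fx,fy,cx,cy=s['K'];K=np.array([[fx,0,cx],[0,fy,cy],[0,0,1]])
    T=np.linalg.inv(s['E']);rv=cv2.Rodrigues(T[:3,:3])[0]
    return cv2.projectPoints(np.array(P,float).reshape(-1,3),rv,T[:3,3],K,s['dc'])[0].reshape(-1,2)
E
python3 - <<'E'
from h import *
print(robot.observe(),robot.grip_point_offset)
for n in('scene','top','wrist'):
    s=snap(n,n+'0'); print(n,s['E'].round(3).tolist(),s['K'])
E
```

```text
pics
{'clock': 0.0, 'joint_pos': array([ 9.68679745e-01,  1.81537478e-01,  1.60796616e+00, -8.22983451e-06,
        1.35378586e+00, -2.06328322e-01]), 'dq': array([ 0.00038875, -0.00131068,  0.00086679,  0.0006576 , -0.00058672,
       -0.00017838]), 'joint_efforts': array([ 1.15521507e-03, -4.33875346e+01, -3.41844392e+01,  7.02856947e-02,
        3.87740519e-02, -1.80746902e-04]), 'tcp_pos': array([0.2213862 , 0.53011429, 0.23783236]), 'tool_rot': array([-3.13993015e+00, -3.39766224e-04,  2.74580589e+00]), 'wrist_force': array([-0.26745767, -0.41630836, -0.15081855]), 'wrist_torque': array([0.01587995, 0.04456741, 0.03794162]), 'finger_gap': 0.08831240438779019} 0.0187
scene [[-0.879, 0.355, -0.317, 0.892], [0.476, 0.649, -0.593, 0.532], [-0.005, -0.672, -0.74, 0.771], [0.0, 0.0, 0.0, 1.0]] [456.42710241 456.42710241 316.7693007  238.82452966]
top [[-0.008, -0.986, 0.168, 0.446], [-1.0, 0.004, -0.026, 0.008], [0.025, -0.168, -0.985, 0.969], [0.0, 0.0, 0.0, 1.0]] [473.78033479 473.78033479 312.07677427 245.42883501]
wrist [[0.386, 0.873, 0.298, 0.143], [0.923, -0.364, -0.126, 0.562], [-0.001, 0.323, -0.946, 0.383], [0.0, 0.0, 0.0, 1.0]] [414.12269159 414.12269159 324.63959065 239.80215714]
```

View pics/scene0.png

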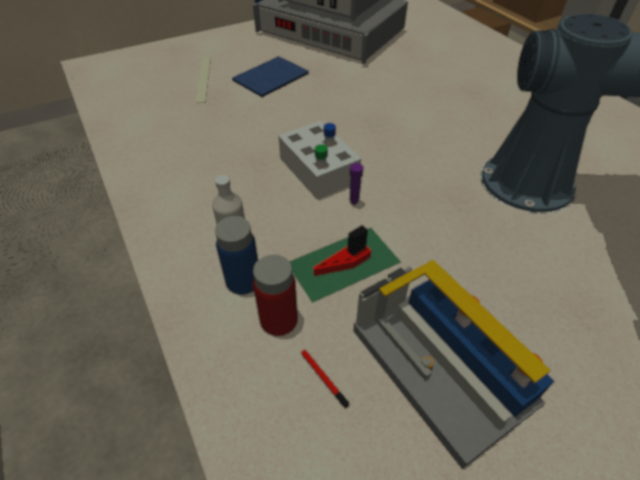

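View pics/top0.png

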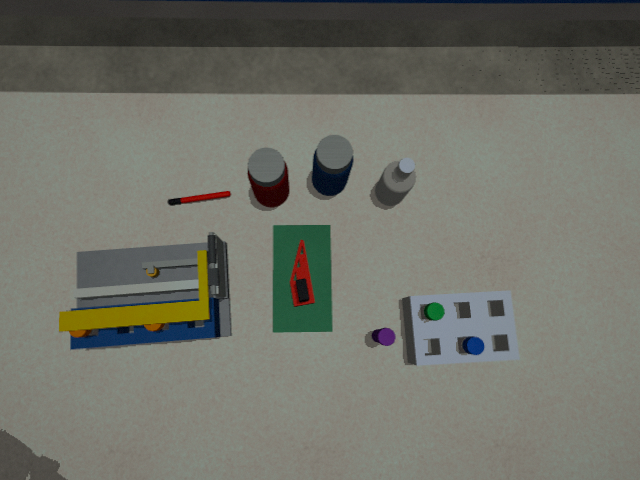

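View pics/wrist0.png

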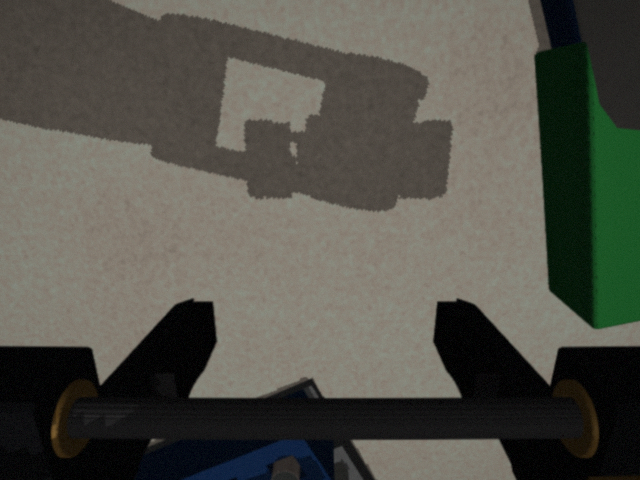

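The scene view shows the carrier at lower right (about 450,360), with the yellow keeper over orange caps, and the rack at (320,155). The wedge is on the green mat at (345,262). In the top view the wedge tip is at (301,240) and its grip at (303,290). Orange caps are at about (80,330) and (155,323), the green cap at (434,311), the blue cap at (473,345) and the purple distractor at (385,337). The wrist view also shows a green box to identify.

```bash
python3 - <<'E'
from h import *
s=load('wrist0');W=cloud(s)
for p in[(620,200),(570,100),(560,250),(620,60),(600,300),(570,20)]: print('wr',p,W[p[1],p[0]].round(3),s['im'][p[1],p[0]])
s=load('top0');W=cloud(s);im=s['im']
pts=dict(wedge_tip=(301,243),grip=(303,290),green=(434,311),blue=(473,345),purple=(385,337),or1=(78,332),or2=(155,325),red=(267,160),bl=(333,150),bottle=(405,167),mk1=(172,202),mk2=(229,194),
 rackTL=(415,295),rackTR=(511,293),rackBL=(417,361),rackBR=(516,357),kbarL=(64,322),kbarR=(208,318),karm=(203,255),post=(212,240),roller=(152,272),deckTL=(80,255),blockL=(74,345),blockR=(216,338),matTL=(275,227),matTR=(329,227),matBL=(275,330),matBR=(329,330),hole=(125,328))
for k,p in pts.items():
    print(k,p,W[p[1],p[0]].round(3),im[p[1],p[0]])
cv2.imwrite('pics/top0c.png',cv2.resize(im[220:370,50:250,::-1],(800,600),interpolation=cv2.INTER_CUBIC))
cv2.imwrite('pics/top0r.png',cv2.resize(im[220:370,260:460,::-1],(800,600),interpolation=cv2.INTER_CUBIC))
E
```

```text
wr (620, 200) [0.296 0.741 0.08 ] [29 86 38]
wr (570, 100) [0.215 0.734 0.055] [ 7 25  9]
wr (560, 250) [0.347 0.711 0.03 ] [ 9 24 12]
wr (620, 60) [0.191 0.74  0.109] [39 38 34]
wr (600, 300) [0.374 0.711 0.08 ] [31 84 40]
wr (570, 20) [0.161 0.75  0.046] [ 3  5 14]
wedge_tip (301, 243) [0.612 0.006 0.023] [141  22  14]
grip (303, 290) [0.512 0.003 0.084] [17 23 23]
green (434, 311) [ 0.471 -0.23   0.123] [ 11 111  48]
blue (473, 345) [ 0.411 -0.295  0.125] [ 12  52 118]
purple (385, 337) [ 0.426 -0.143  0.112] [ 82  39 108]
or1 (78, 332) [0.44  0.393 0.121] [135  77   0]
or2 (155, 325) [0.45  0.261 0.123] [138  81   0]
red (267, 160) [0.738 0.066 0.16 ] [ 98 103 100]
bl (333, 150) [ 0.757 -0.052  0.16 ] [100 106 102]
bottle (405, 167) [ 0.721 -0.178  0.171] [135 147 157]
mk1 (172, 202) [0.701 0.271 0.013] [18 21 18]
mk2 (229, 194) [0.719 0.155 0.01 ] [119   0   0]
rackTL (415, 295) [ 0.507 -0.228 -0.002] [134 143 138]
rackTR (511, 293) [ 0.51  -0.425  0.001] [133 137 132]
rackBL (417, 361) [ 0.381 -0.207  0.073] [133 144 158]
rackBR (516, 357) [ 0.387 -0.391  0.075] [130 141 151]
kbarL (64, 322) [0.457 0.412 0.134] [131 118   0]
kbarR (208, 318) [0.461 0.168 0.135] [136 122   0]
karm (203, 255) [0.571 0.18  0.135] [138 128   0]
post (212, 240) [0.599 0.165 0.132] [45 49 48]
roller (152, 272) [0.551 0.292 0.055] [ 96 103 101]
deckTL (80, 255) [0.589 0.443 0.027] [83 88 91]
blockL (74, 345) [0.416 0.419 0.076] [10 43 81]
blockR (216, 338) [ 0.424  0.177 -0.003] [84 81 77]
matTL (275, 227) [0.65  0.06  0.002] [36 87 60]
matTR (329, 227) [ 0.649 -0.053  0.001] [35 84 57]
matBL (275, 330) [ 0.439  0.059 -0.001] [37 90 60]
matBR (329, 330) [ 0.438 -0.05   0.   ] [39 89 62]
hole (125, 328) [0.446 0.344 0.035] [ 0  9 26]
```

View pics/top0c.png

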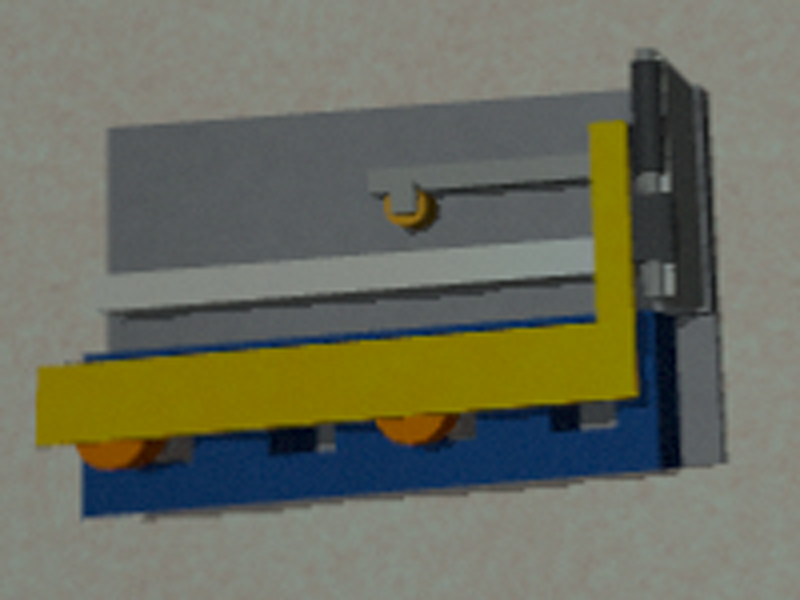

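View pics/top0r.png

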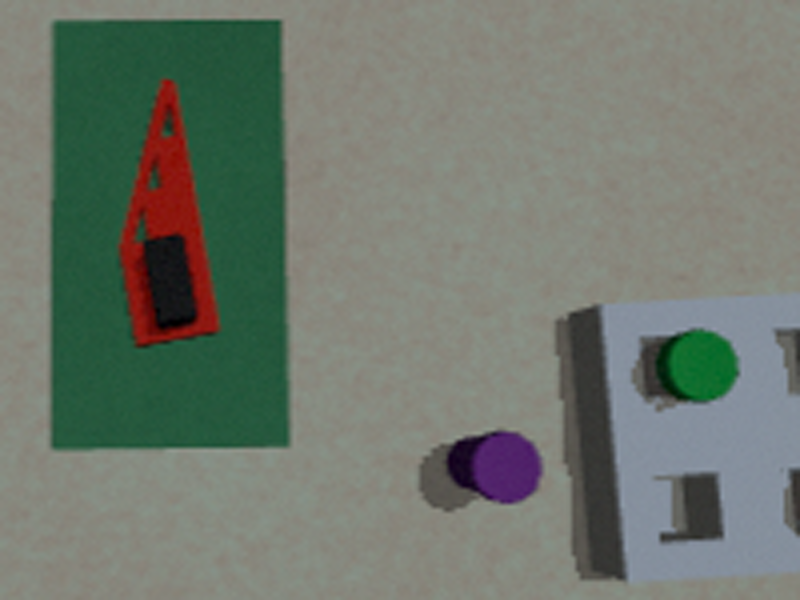

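The top crops show two orange caps: one at the +y end of the row (crop 118,440) and one at y=-32 (415,425). The other two carrier holes are empty. The roller is at (410,208), the wedge tip at (168,85) with its grip at (170,280), and the green standard in a rack hole. The purple one stands loose on the bench, so I'm leaving it. The green box at world y>0.71 is out of the way.

Next I'll get closer wrist views.

```bash
cat >> h.py <<'E'
def pose():
    o=robot.observe(); T=np.eye(4); T[:3,:3]=R.from_euler('xyz',o['tool_rot']).as_matrix(); T[:3,3]=o['tcp_pos']; return T
def target(p,yaw,up=0.0):
    T=np.eye(4); T[:3,:3]=R.from_euler('xyz',[np.pi,0,yaw]).as_matrix(); T[:3,3]=p; return T
def go(p,yaw):
    T=pose(); D=np.linalg.inv(T)@target(p,yaw)
    rv=R.from_matrix(D[:3,:3]).as_rotvec()
    print('mm',(D[:3,3]*1000).round(1),'rv',rv.round(4),'rows',max(np.linalg.norm(D[:3,3])/.0625,np.linalg.norm(rv)/np.radians(10.7)).round(1))
E
python3 - <<'E'
from h import *
cp=robot.camera_params('wrist')
C=np.linalg.inv(pose())@np.array(cp['extrinsics']);print(C.round(4).tolist());np.save('C.npy',C)
for p,yaw in (((.5,.3,.3),1.745),((.52,.25,.32),1.745),((.52,.3,.32),2.7)):
    E=target(p,yaw)@C; c=E[:3,3]; f=E[:3,2]; print(p,yaw,c.round(3),(c+f*(c[2]-.08)/-f[2]).round(3)); go(p,yaw)
E
```

```text
[[-0.0, -0.9462, -0.3236, 0.0848], [1.0, -0.0001, 0.0003, -0.0006], [-0.0003, -0.3236, 0.9462, -0.1455], [0.0, 0.0, 0.0, 1.0]]
(0.5, 0.3, 0.3) 1.745 [0.485 0.383 0.445] [0.506 0.26  0.08 ]
mm [-345.8 -105.1  -61.9] rv [-1.3000e-03  4.0000e-04  1.0008e+00] rows 5.9
(0.52, 0.25, 0.32) 1.745 [0.505 0.333 0.465] [0.528 0.204 0.08 ]
mm [-383.5 -143.6  -81.9] rv [-1.3000e-03  4.0000e-04  1.0008e+00] rows 6.7
(0.52, 0.3, 0.32) 2.7 [0.443 0.336 0.465] [0.562 0.279 0.08 ]
mm [-364.2  -97.4  -81.9] rv [-0.0013 -0.0002  0.0458] rows 6.2
```

Call:
jog_arm --pt "-170 -60 -92 0 0 0.5 1" --pt "-335 -78 -92 0 0 1.0 1" --pt "-335 -78 -92 0 0 1.0 1" --pt "-335 -78 -92 0 0 1.0 1" --pt "-335 -78 -92 0 0 1.0 1" --pt "-335 -78 -92 0 0 1.0 1" --pt "-335 -78 -92 0 0 1.0 1"

```text
clock: 1.02
tcp_pos: [0.5033, 0.3272, 0.3309]
tool_rot: [3.141, 0.0, 1.741]
wrist_force: [-0.8, 0.4, 0.1]
finger_gap: 0.0882
```

```bash
python3 - <<'E'
from h import *
print(robot.observe()['clock'],pose()[:3,3])
snap('wrist','w1')
E
```

```text
1.025 [0.50328644 0.32722188 0.33086182]
```

View pics/w1.png

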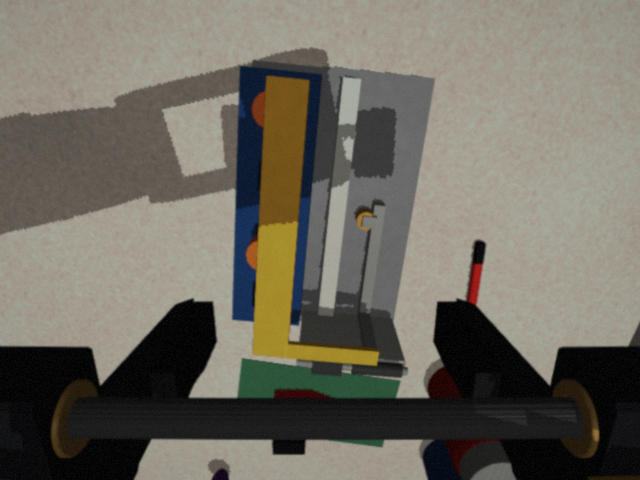

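The wrist view shows the carrier with the wall's white top from (350,80) to (327,310), the roller at (365,220), and caps at (260,110) and (253,253). I'll fit its pose from the depth edges.

```bash
python3 - <<'E'
from h import *
for nm,rows in (('w1',None),('top0',None)):
    s=load(nm);W=cloud(s)
    im=s['im'].astype(int)
    reg=(W[...,0]>.38)&(W[...,0]<.65)&(W[...,1]>.12)&(W[...,1]<.5)
    def edge(m,side,axis=1,lo=None,hi=None,bins=None):
        # for bins along axis y, extreme of x
        P=W[m]; out=[]
        b=np.arange(lo,hi,.006)
        for a in b:
            q=P[(P[:,axis]>=a)&(P[:,axis]<a+.006)]
            if len(q)<4: continue
            v=q[:,1-axis]; i=(np.argmax if side>0 else np.argmin)(v)
            out.append([q[i,axis],v[i]])
        out=np.array(out); 
        k=np.ones(len(out),bool)
        for _ in range(5):
            c=np.polyfit(out[k,0],out[k,1],1); r=out[:,1]-np.polyval(c,out[:,0]); k=abs(r)<max(.0012,1.5*np.median(abs(r[k])))
        return c,k.sum(),len(out)
    z=W[...,2]
    wall=reg&(abs(z-.065)<.004)&(W[...,0]>.48)&(W[...,0]<.56)
    print(nm,'wall n',wall.sum(),np.nanmedian(z[wall]))
    for sd in(1,-1):
        c,a,b=edge(wall,sd,1,.2,.41); print(' wall side',sd,'slope',c[0].round(4),'x at y=.3',np.polyval(c,.3).round(4),a,b)
    print(' wall y range',np.nanpercentile(W[wall][:,1],[0,.5,99.5,100]).round(4))
    k=reg&(abs(z-.134)<.004)&(im[...,0]>1.8*im[...,2])&(abs(W[...,0]-.46)<.06)
    print('keeper z',np.nanmedian(z[k]))
    for sd in(1,-1):
        c,a,b=edge(k,sd,1,.2,.40); print(' keeper side',sd,'slope',c[0].round(4),'x at .3',np.polyval(c,.3).round(4),a,b)
    dk=reg&(abs(z-.030)<.004)&(W[...,0]>.5)
    print('deck z',np.nanmedian(z[dk]))
    c,a,b=edge(dk,1,1,.2,.42); print(' deck far slope',c[0].round(4),'x at .3',np.polyval(c,.3).round(4),a,b)
    c,a,b=edge(dk,1,0,.54,.59); print(' deck yend slope',c[0].round(4),'y at x=.55',np.polyval(c,.55).round(4),a,b)
    br=(im[...,0]>im[...,2]*1.6)&(im[...,0]>im[...,1]*1.1)&reg&(z>.1)&(z<.128)&(W[...,0]<.47)
    for lo,hi in((.22,.32),(.33,.44)):
        q=W[br&(W[...,1]>lo)&(W[...,1]<hi)]; q=q[q[:,2]>.118]
        if len(q)>10:
            # fit circle r=16
            from scipy.optimize import least_squares
            print(' cap',q.mean(0).round(4),q.min(0).round(4),q.max(0).round(4),len(q))
E
```

```text
w1 wall n 4202 0.06441801510727077
 wall side 1 slope -0.0706 x at y=.3 0.5282 35 35
 wall side -1 slope -0.0751 x at y=.3 0.5016 35 35
 wall y range [0.1669 0.1682 0.4315 0.4327]
keeper z 0.13342528090772562
 keeper side 1 slope -0.0713 x at .3 0.4832 34 34
 keeper side -1 slope -0.0721 x at .3 0.4494 34 34
deck z 0.0294176226163661
 deck far slope -0.0693 x at .3 0.6056 37 37
 deck yend slope 0.0715 y at x=.55 0.4455 9 9
 cap [0.446  0.2669 0.1233] [0.4404 0.2531 0.1183] [0.4508 0.2807 0.1255] 249
 cap [0.4369 0.3935 0.1236] [0.4305 0.3795 0.1211] [0.4419 0.4076 0.1262] 339
top0 wall n 1161 0.06456763564449064
 wall side 1 slope -0.0708 x at y=.3 0.5287 35 35
 wall side -1 slope -0.0707 x at y=.3 0.5127 35 35
 wall y range [0.1545 0.1554 0.4321 0.4339]
keeper z 0.13362597059265946
 keeper side 1 slope -0.0701 x at .3 0.4834 34 34
 keeper side -1 slope -0.0689 x at .3 0.4509 34 34
deck z 0.029573821445140314
 deck far slope -0.0728 x at .3 0.6056 37 37
 deck yend slope 0.0918 y at x=.55 0.445 9 9
 cap [0.4479 0.2652 0.1232] [0.4417 0.2512 0.118 ] [0.4536 0.2803 0.1265] 96
 cap [0.4392 0.3928 0.1231] [0.4329 0.3794 0.1184] [0.4448 0.4079 0.1269] 99
```

```bash
python3 - <<'E'
from h import *
go((.525,.08,.33),1.745)
E
```

```text
mm [-248.8  -19.6    0.3] rv [-0.0007 -0.0001 -0.0014] rows 4.0
```

Call:
jog_arm --pt "-249 -20 0 0 0 0 1" --pt "-249 -20 0 0 0 0 1" --pt "-249 -20 0 0 0 0 1" --pt "-249 -20 0 0 0 0 1" --pt "-249 -20 0 0 0 0 1" --pt "-249 -20 0 0 0 0 1"

```text
clock: 1.82
tcp_pos: [0.5237, 0.082, 0.3304]
tool_rot: [-3.141, -0.001, 1.747]
wrist_force: [-1.0, -0.1, 0.8]
finger_gap: 0.0881
```

```bash
python3 - <<'E'
from h import *
print(pose()[:3,3])
s=snap('wrist','w2');W=cloud(s);im=s['im'].astype(int);z=W[...,2]
near=(abs(W[...,0]-.54)<.12)&(abs(W[...,1])<.08)
g=near&(z>.078)&(z<.09)&(im.max(-1)<60)
r=near&(im[...,0]>2*im[...,1])&(im[...,0]>50)&(z>.015)&(z<.03)
print(g.sum(),r.sum(),np.nanmedian(z[g]),np.nanmedian(z[r]))
for m in(g,r):
    P=W[m][:,:2].astype(np.float32); b=cv2.minAreaRect(P*1000); print(b, P.mean(0))
    h=cv2.convexHull((P*1000).astype(np.float32))[:,0]; a=cv2.approxPolyDP(h,3,True)[:,0]; print(a.round(1).tolist())
mt=near&(abs(z)<.006)&(im[...,1]>im[...,0]*1.4); P=W[mt]; print('mat',P.min(0),P.max(0),np.median(P[:,2]))
bench=(abs(W[...,0]-.54)<.2)&(abs(W[...,1]-.09)<.015)&(abs(z)<.006);print(np.nanmedian(z[bench]))
E
```

```text
[0.52372952 0.08196216 0.3303946 ]
733 2097 0.08313016195657602 0.023204963170356585
((512.7263793945312, 5.434028625488281), (40.07748794555664, 19.668947219848633), 9.088292121887207) [0.51282126 0.00613207]
[[533.9000244140625, -0.10000000149011612], [529.7999877929688, 17.5], [492.3999938964844, 10.600000381469727], [495.3999938964844, -7.300000190734863]]
((550.192138671875, 5.628448486328125), (40.710723876953125, 132.5078887939453), 78.18501281738281) [0.55046016 0.01101124]
[[618.0999755859375, 6.5], [534.0, 29.799999237060547], [485.6000061035156, 20.600000381469727], [489.0, -2.0999999046325684], [536.7000122070312, -12.399999618530273], [611.0, 0.30000001192092896]]
mat [ 0.43488852 -0.05501869 -0.00319845] [0.6539914  0.06407237 0.00384607] 0.00014337786793666707
-0.0006022597352224324
```

View pics/w2.png

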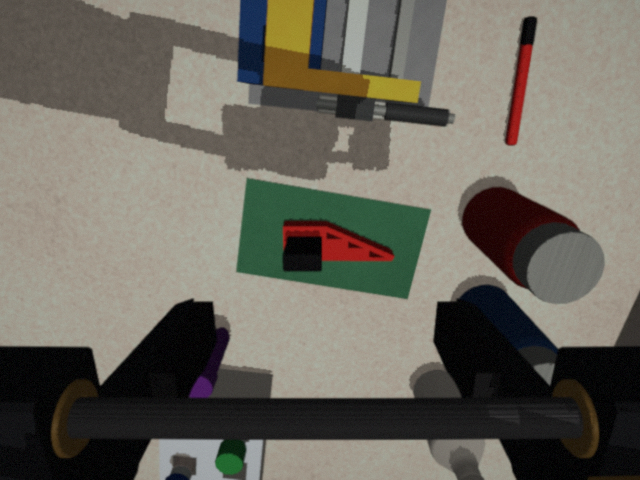

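The wrist view shows the wedge on the mat with its grip at (302,253) and its tip at (390,257). The grip top fits to (0.5127, 0.0054) with a yaw of 9.1°. I'm approaching it now.

```bash
python3 - <<'E'
from h import *
go((.5127,.0054,.0465),1.730)
E
```

```text
mm [-74.2 -24.4 283.9] rv [-0.0004 -0.0008  0.0179] rows 4.7
```

Call:
jog_arm --pt "-74 -24 62 0 0 0.018 1" --pt "-74 -24 124 0 0 0.018 1" --pt "-74 -24 180 0 0 0.018 1" --pt "-74 -24 215 0 0 0.018 1" --pt "-74 -24 250 0 0 0.018 1" --pt "-74 -24 275 0 0 0.018 1" --pt "-74 -24 284 0 0 0.018 1" --pt "-74 -24 284 0 0 0.018 1"

```text
clock: 2.88
tcp_pos: [0.5135, 0.005, 0.0467]
tool_rot: [-3.141, -0.0, 1.73]
wrist_force: [-0.5, -0.4, 0.2]
finger_gap: 0.088
```

```bash
python3 - <<'E'
from h import *
o=robot.observe();print(o['wrist_force']);go((.5127,.0054,.0465),1.730);snap('wrist','w3')
E
```

```text
[-0.45185396 -0.38431501  0.2317167 ]
mm [ 0.5 -0.8  0.2] rv [-0.0006 -0.0004 -0.0001] rows 0.0
```

View pics/w3.png

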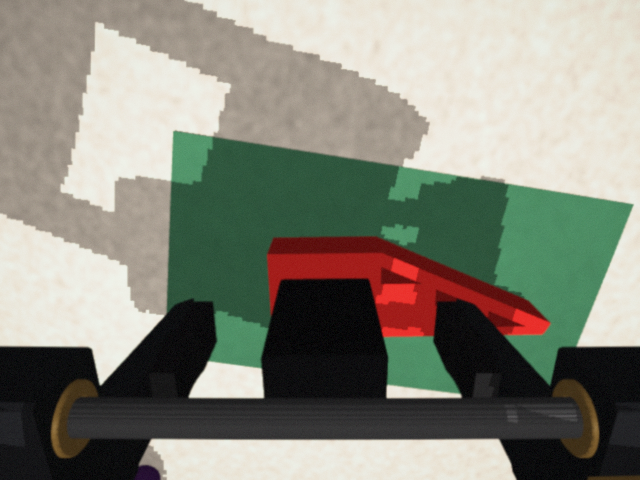

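The grip (320,340) is centred between the jaws, so I'm closing on it.

Call:
jog_arm --pt "0 0 0 0 0 0 -1" --pt "0 0 0 0 0 0 -1" --pt "0 0 0 0 0 0 -1" --pt "0 0 0 0 0 0 -1" --pt "0 0 0 0 0 0 -1" --pt "0 0 0 0 0 0 -1" --squeeze 45

```text
clock: 3.68
tcp_pos: [0.5136, 0.0037, 0.0468]
tool_rot: [-3.142, 0.0, 1.728]
wrist_force: [-0.0, -0.4, 0.2]
finger_gap: 0.0398
```

Call:
jog_arm --pt "0 0 -30 0 0 0 -1" --pt "0 0 -90 0 0 0 -1" --pt "0 0 -150 0 0 0 -1" --pt "0 0 -210 0 0 0 -1" --pt "0 0 -210 0 0 0 -1" --pt "0 0 -210 0 0 0 -1"

```text
clock: 4.42
tcp_pos: [0.5129, 0.0039, 0.2556]
tool_rot: [-3.14, -0.001, 1.728]
wrist_force: [0.0, -0.1, -2.0]
finger_gap: 0.0397
```

```bash
python3 - <<'E'
from h import *
s=snap('wrist','w4');print(pose()[:3,3])
go((.5314,.5546,.256),.071)
E
```

```text
[0.51243629 0.00397776 0.25466444]
mm [540.9 104.8  -1. ] rv [-0.0035  0.0017  1.6568] rows 8.9
```

View pics/w4.png

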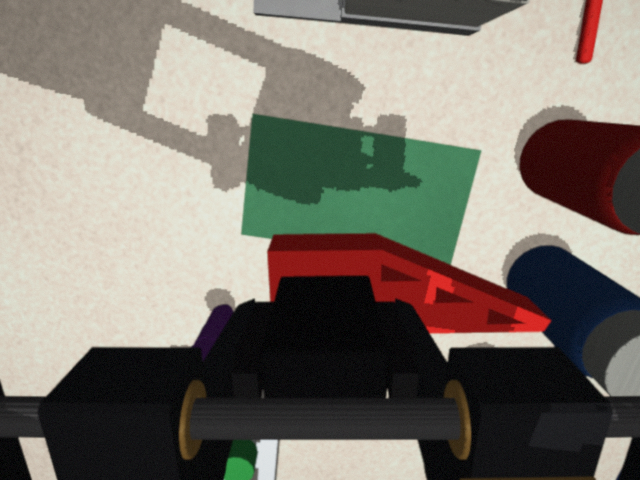

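The wedge is held cleanly: grip at (325,310), red body in the fingers. Next I'll measure its lateral offset in the hand and plan the swing to the lane mouth.

```bash
python3 - <<'E'
from h import *
s=load('w4');W=cloud(s);T=pose()
# tool frame
Ti=np.linalg.inv(np.linalg.inv(np.load('C.npy'))); T=s['E']@np.linalg.inv(np.load('C.npy'))
P=(W-T[:3,3])@T[:3,:3]; im=s['im'].astype(int)
m=(abs(P[...,2]+.0387)<.003)&(abs(P[...,1])<.018)&(abs(P[...,0])<.02)
q=P[m];print('griptop',len(q),np.percentile(q,[1,50,99],axis=0).round(4))
r=(im[...,0]>2*im[...,1])&(im[...,0]>60)&(abs(P[...,2]-.0213)<.004)
q=P[r];print('red top z',np.median(q[:,2]),len(q))
h=cv2.convexHull((q[:,:2]*1000).astype(np.float32)); print(cv2.approxPolyDP(h,2,True)[:,0].round(1).tolist())
for x0 in range(-60,70,5): pass
# rows scan: back side
E
```

```text
griptop 5186 [[-0.0057 -0.0177 -0.0379]
 [ 0.0032  0.0001 -0.0367]
 [ 0.0114  0.0176 -0.0358]]
red top z 0.023293142679885304 9686
[[21.799999237060547, -25.399999618530273], [23.0, 24.0], [-10.600000381469727, 101.0], [-15.300000190734863, 103.5], [-18.600000381469727, 101.9000015258789], [-18.799999237060547, 51.20000076293945], [-1.899999976158142, -24.0]]
```

```bash
cat >> h.py <<'E'
YC=.071;OC=np.array([.45335,.2984])
def car(x,y): # mm->world
    c,s=np.cos(YC),np.sin(YC); return OC+np.array([c*x-s*y,s*x+c*y])/1000
def carinv(p):
    c,s=np.cos(YC),np.sin(YC); d=np.array(p)[:2]-OC; return np.array([c*d[0]+s*d[1],-s*d[0]+c*d[1]])*1000
E
python3 - <<'E'
from h import *
p=car(95.4,250);print(p);go((*p,.256),YC)
E
```

```text
[0.53077455 0.55453785]
mm [540.9 104.2  -1. ] rv [-0.0035  0.0017  1.6568] rows 8.9
```

Call:
jog_arm --pt "541 104 -1 -0.003 0.002 1.657 -1" --pt "541 104 -1 -0.003 0.002 1.657 -1" --pt "541 104 -1 -0.003 0.002 1.657 -1" --pt "541 104 -1 -0.003 0.002 1.657 -1" --pt "541 104 -1 -0.003 0.002 1.657 -1" --pt "541 104 -1 -0.003 0.002 1.657 -1" --pt "541 104 -1 -0.003 0.002 1.657 -1" --pt "541 104 -1 -0.003 0.002 1.657 -1" --pt "541 104 -1 -0.003 0.002 1.657 -1" --pt "541 104 -1 -0.003 0.002 1.657 -1"

```text
clock: 5.72
tcp_pos: [0.5294, 0.5572, 0.2525]
tool_rot: [3.138, 0.002, 0.071]
wrist_force: [-0.1, -0.3, -0.5]
finger_gap: 0.0393
```

```bash
python3 - <<'E'
from h import *
p=car(95.4,250);print(p);go((*p,.0785),YC);print(robot.observe()['joint_pos'])
E
```

```text
[0.53077455 0.55453785]
mm [  1.6   2.2 174. ] rv [ 0.0032  0.0023 -0.0004] rows 2.8
[ 6.57659395e-01  6.08800035e-01  1.00761047e+00 -1.38083574e-03
  1.52888506e+00  2.15788308e+00]
```

Call:
jog_arm --pt "1 2 60 0.003 0.002 0 -1" --pt "1 2 120 0.003 0.002 0 -1" --pt "1.5 2 160 0.003 0.002 0 -1" --pt "1.5 2 174 0.003 0.002 0 -1" --pt "1.5 2 174 0.003 0.002 0 -1" --pt "1.5 2 174 0.003 0.002 0 -1" --pt "1.5 2 174 0.003 0.002 0 -1"

```text
clock: 6.6
tcp_pos: [0.5351, 0.5533, 0.0865]
tool_rot: [-3.137, -0.009, 0.071]
wrist_force: [-0.7, 0.4, -0.9]
finger_gap: 0.0395
```

```bash
python3 - <<'E'
from h import *
p=car(95.4,250);go((*p,.0785),YC);print(carinv(pose()[:2,3]),pose()[2,3],robot.observe()['wrist_force'])
s=snap('scene','s5'); im=s['im']; cv2.imwrite('pics/s5c.png',cv2.resize(im[230:480,300:600,::-1],(800,600)))
s=snap('wrist','w5')
E
```

```text
mm [-4.3 -1.5  8. ] rv [-0.0047 -0.0086 -0.0002] rows 0.1
[ 99.65707499 248.45555235] 0.08651496229228114 [-0.71398772  0.36280443 -0.8794787 ]
```

View pics/s5c.png

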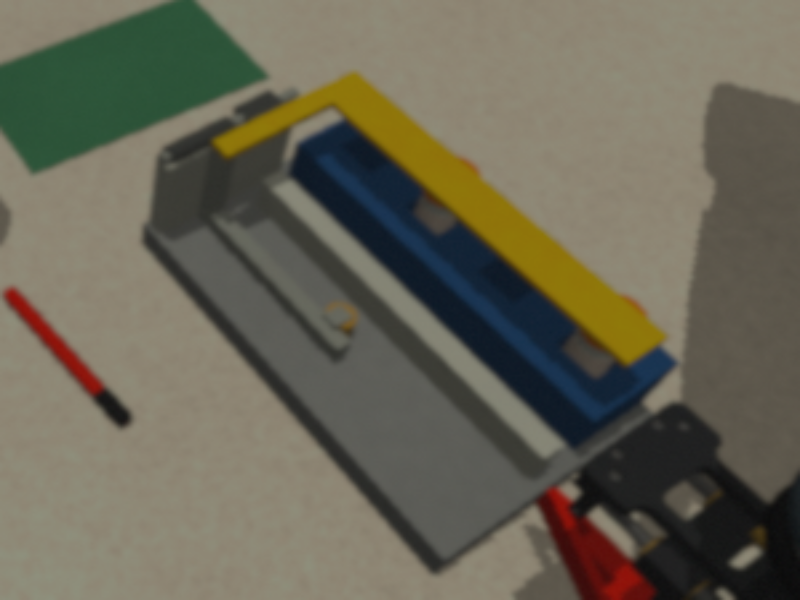

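View pics/w5.png

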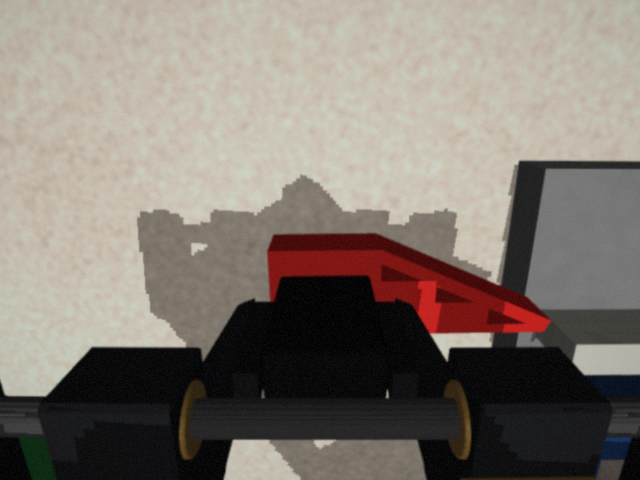

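The wedge tip is at (545,322), just outside the deck's end, and the lane wall is just right of it at (580,355). I'll let the arm settle and then re-measure.

Call:
jog_arm --pt "0 0 0 0 0 0 -1" --pt "0 0 0 0 0 0 -1"

```text
clock: 6.95
tcp_pos: [0.534, 0.5524, 0.084]
tool_rot: [-3.139, -0.005, 0.071]
wrist_force: [0.3, -0.6, -1.0]
finger_gap: 0.0395
```

```bash
python3 - <<'E'
from h import *
p=car(95.4,250);go((*p,.0785),YC);print(carinv(pose()[:2,3]),pose()[2,3])
s=load('w5');W=cloud(s);T=s['E']@np.linalg.inv(np.load('C.npy'))
im=s['im'].astype(int)
z=W[...,2]
wall=(abs(z-.065)<.004)&(W[...,1]<.435)&(W[...,1]>.38)&(W[...,0]<.54)
q=W[wall];print(len(q), [carinv(a) for a in (q.min(0),q.max(0))])
x=np.array([carinv(a) for a in q[::5]]);print(np.percentile(x,[1,99],axis=0),np.median(q[:,2]))
r=(im[...,0]>2*im[...,1])&(im[...,0]>60)&(abs(z-.065)<.006)&(W[...,1]<.5)
x=np.array([carinv(a) for a in W[r]]);print('red',len(x),np.percentile(x,[1,50,99],axis=0),np.median(z[r]))
b=x[:,1]<160;print(np.percentile(x[b],[2,98],axis=0))
E
```

```text
mm [-3.1 -2.3  5.5] rv [-0.0026 -0.0054 -0.0002] rows 0.1
[ 98.45020163 247.64018422] 0.08396560707594129
2261 [array([ 6.35093133, 98.48509195]), array([ 77.84929855, 130.32491233])]
[[ 58.30562135  97.27242561]
 [ 75.68175096 130.13185223]] 0.06440108266299244
red 3712 [[ 80.49721703 145.33532087]
 [ 90.07552323 177.66328164]
 [107.21406198 195.28319331]] 0.06236204040851659
[[ 80.64160429 144.41754453]
 [ 93.00110832 159.7690791 ]]
```

Call:
jog_arm --pt "0 0 0 0 0 0 -1" --pt "0 0 0 0 0 0 -1" --pt "0 0 0 0 0 0 -1" --pt "0 0 0 0 0 0 -1"

```text
clock: 7.45
tcp_pos: [0.5339, 0.5524, 0.0837]
tool_rot: [-3.139, -0.005, 0.071]
wrist_force: [-0.0, 0.3, -0.9]
finger_gap: 0.0396
```

```bash
python3 - <<'E'
from h import *
p=car(95.4,250);go((*p,.079),YC);print(carinv(pose()[:2,3]),pose()[2,3])
E
```

```text
mm [-3.  -2.4  4.7] rv [-0.0025 -0.0051 -0.0002] rows 0.1
[ 98.40002575 247.62157928] 0.08368144656445342
```

Call:
jog_arm --pt "-3 -2.4 4.7 -0.0025 -0.005 0 -1" --pt "-3 -2.4 4.7 -0.0025 -0.005 0 -1" --pt "-3 -2.4 4.7 -0.0025 -0.005 0 -1" --pt "-3 -2.4 4.7 -0.0025 -0.005 0 -1"

```text
clock: 7.95
tcp_pos: [0.5309, 0.5546, 0.0791]
tool_rot: [-3.142, -0.0, 0.071]
wrist_force: [0.3, -0.9, -1.3]
finger_gap: 0.0396
```

```bash
python3 - <<'E'
from h import *
p=car(95.4,130);go((*p,.079),YC);print(carinv(pose()[:2,3]),pose()[2,3])
E
```

```text
mm [-1.0e-01  1.2e+02  1.0e-01] rv [-0.0001 -0.0003 -0.0002] rows 1.9
[ 95.52667394 250.03955657] 0.07909750090138845
```

Call:
jog_arm --pt "0 25 0 0 0 0 -1" --pt "0 50 0 0 0 0 -1" --pt "0 75 0 0 0 0 -1" --pt "0 100 0 0 0 0 -1" --pt "0 120 0 0 0 0 -1" --pt "0 120 0 0 0 0 -1" --pt "0 120 0 0 0 0 -1"

```text
clock: 8.82
tcp_pos: [0.5394, 0.4355, 0.0793]
tool_rot: [-3.141, -0.001, 0.071]
wrist_force: [-0.5, -0.8, -1.8]
finger_gap: 0.0397
```

```bash
python3 - <<'E'
from h import *
p=car(95.4,0);go((*p,.079),YC);print(carinv(pose()[:2,3]),pose()[2,3])
snap('wrist','w6')
s=load('w6');W=cloud(s);im=s['im'].astype(int);z=W[...,2]
r=(im[...,0]>2*im[...,1])&(im[...,0]>60)&(abs(z-.055)<.006)&(W[...,0]>.5)
x=np.array([carinv(a) for a in W[r]]);print(len(x),np.median(z[r]))
b=x[:,1]<x[:,1].min()+60;print(np.percentile(x[b],[1,99],axis=0))
E
```

```text
mm [ -0.2 130.7   0.2] rv [-0.0006 -0.0007 -0.0002] rows 2.1
[ 95.59486803 130.65145091] 0.07927971244042431
11115 0.0558070025984857
[[ 76.02904284  27.52061863]
 [106.50072044  83.3283636 ]]
```

View pics/w6.png

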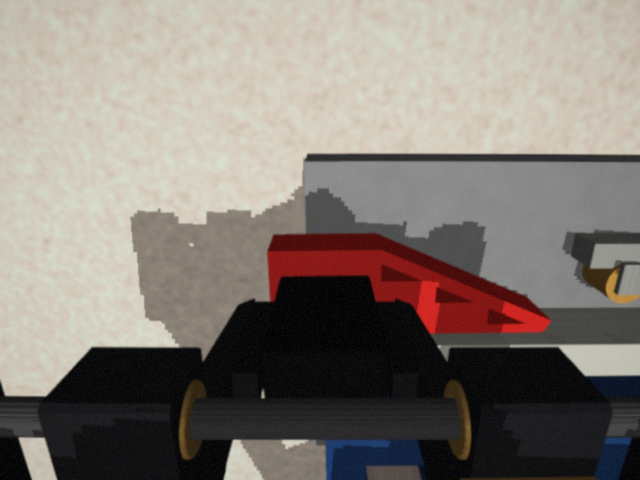

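The wedge is straight in the lane: flat side at x=76 mm, tip at (548,322) heading for the roller at (620,285). Next I'm driving it in.

Call:
jog_arm --pt "0 15 0 0 0 0 -1" --pt "0 30 0 0 0 0 -1" --pt "0 45 0 0 0 0 -1" --pt "0 60 0 0 0 0 -1" --pt "0 75 0 0 0 0 -1" --pt "0 90 0 0 0 0 -1" --pt "0 105 0 0 0 0 -1" --pt "0 120 0 0 0 0 -1" --pt "0 132 0 0 0 0 -1" --pt "0 132 0 0 0 0 -1"

```text
clock: 10.12
tcp_pos: [0.5489, 0.3013, 0.0792]
tool_rot: [3.14, -0.0, 0.07]
wrist_force: [1.0, -3.1, 0.5]
finger_gap: 0.0398
```

Call:
jog_arm --pt "0 0 1 0 0 0 -1" --pt "0 0 1 0 0 0 -1" --pt "0 0 1 0 0 0 -1"

```text
clock: 10.5
tcp_pos: [0.5488, 0.3032, 0.0781]
tool_rot: [3.141, -0.0, 0.071]
wrist_force: [0.9, -3.7, 1.1]
finger_gap: 0.0396
```

```bash
python3 - <<'E'
from h import *
p=car(95.4,0);go((*p,.079),YC);print(carinv(pose()[:2,3]),pose()[2,3])
snap('top','t7')
s=snap('wrist','w7');W=cloud(s);im=s['im'].astype(int);z=W[...,2]
r=(im[...,0]>2*im[...,1])&(im[...,0]>60)&(abs(z-.055)<.006)&(W[...,0]>.5)
x=np.array([carinv(a) for a in W[r]]);print(len(x),np.median(z[r]));print(np.percentile(x,[1,99],axis=0))
s=load('t7');W=cloud(s);im=s['im'].astype(int);z=W[...,2]
k=(abs(z-.134)<.004)&(im[...,0]>1.8*im[...,2])&(W[...,1]>.2)&(W[...,1]<.5)
x=np.array([carinv(a) for a in W[k]]);print('keeper',np.percentile(x,[1,99],axis=0))
E
```

```text
mm [-0.1 -2.  -1. ] rv [ 0.0005 -0.0005  0.0002] rows 0.0
[95.53054396 -1.99956257] 0.07805013578652834
10857 0.05469141745826525
[[  76.4471678  -103.37123222]
 [ 117.63586831   21.79466402]]
keeper [[  25.40735346 -100.34830542]
 [  58.56923051  120.52942075]]
```

View pics/t7.png

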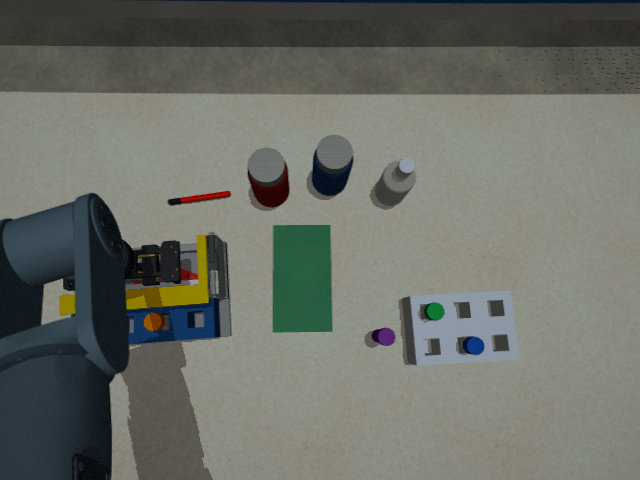

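View pics/w7.png

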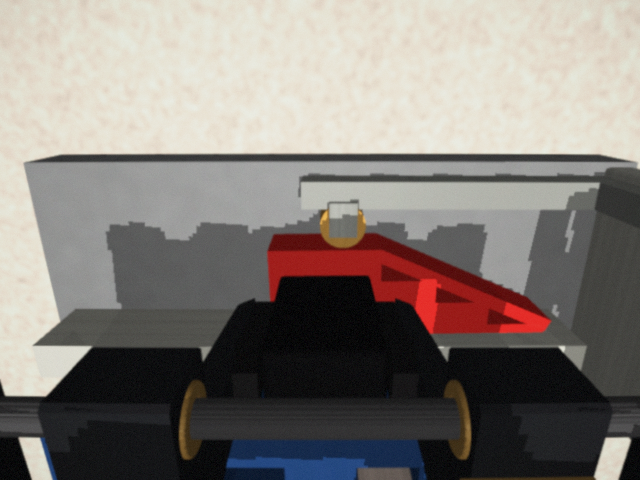

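The keeper is open about 28 mm. The roller at (343,225) rests on the wedge's parallel part at full width. I'm releasing it and rising.

Call:
jog_arm --pt "0 0 1 0 0 0 0.2" --pt "0 0 1 0 0 0 0.6" --pt "0 0 1 0 0 0 0.8" --pt "0 0 1 0 0 0 0.8" --pt "0 0 -40 0 0 0 0.8" --pt "0 0 -100 0 0 0 0.8" --pt "0 0 -160 0 0 0 0.8" --pt "0 0 -200 0 0 0 0.8" --pt "0 0 -200 0 0 0 0.8" --pt "0 0 -200 0 0 0 0.8"

```text
clock: 11.85
tcp_pos: [0.5481, 0.3031, 0.277]
tool_rot: [3.141, 0.001, 0.071]
wrist_force: [0.2, 0.4, -1.1]
finger_gap: 0.0794
```

```bash
python3 - <<'E'
from h import *
p=pose();print(p[:3,3])
s=snap('wrist','w8');W=cloud(s);im=s['im'].astype(int);z=W[...,2]
r=(im[...,0]>2*im[...,1])&(im[...,0]>60)&(abs(z-.055)<.006)&(W[...,0]>.5)
x=np.array([carinv(a) for a in W[r]]);print(len(x),np.median(z[r]));print(np.percentile(x,[1,99],axis=0))
g=(im.max(-1)<60)&(abs(z-.114)<.004)&(W[...,0]>.5)
x=np.array([carinv(a) for a in W[g]]);print('grip',len(x),np.percentile(x,[1,50,99],axis=0))
k=(abs(z-.134)<.004)&(im[...,0]>1.8*im[...,2])&(W[...,1]>.2)&(W[...,1]<.5)
x=np.array([carinv(a) for a in W[k]]);print('keeper',np.percentile(x,[1,99],axis=0))
E
```

```text
[0.54808345 0.30306479 0.2770114 ]
3130 0.05465211667896058
[[  75.30574485 -102.9979854 ]
 [ 117.35142455   21.92064011]]
grip 1448 [[  87.01882812 -134.55378252]
 [  98.20817376   -4.29036763]
 [ 149.15233084   17.19687684]]
keeper [[ 25.24403542 -99.28929463]
 [ 58.38925592 118.99953727]]
```

View pics/w8.png

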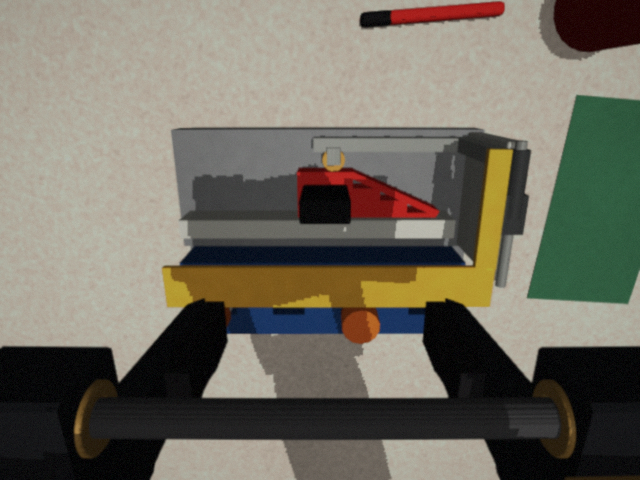

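The wedge stays in and the keeper is still open at about 29 mm; grip at (325,203), orange cap at (360,325). Now I'll look over the tube row.

```bash
python3 - <<'E'
from h import *
p=car(30,25);go((*p,.30),YC)
E
```

```text
mm [-64.5 -27.1 -23.8] rv [ 0.0007  0.0028 -0.0002] rows 1.2
```

Call:
jog_arm --pt "-64 -27 -24 0 0.003 0 0.8" --pt "-64 -27 -24 0 0.003 0 0.8" --pt "-64 -27 -24 0 0.003 0 0.8" --pt "-64 -27 -24 0 0.003 0 0.8"

```text
clock: 12.4
tcp_pos: [0.4833, 0.3251, 0.3009]
tool_rot: [3.141, -0.002, 0.07]
wrist_force: [0.2, 0.0, -0.3]
finger_gap: 0.0794
```

```bash
python3 - <<'E'
from h import *
from scipy.optimize import least_squares
s=snap('wrist','w9');W=cloud(s);im=s['im'].astype(int);z=W[...,2]
br=(im[...,0]>im[...,2]*2.2)&(im[...,0]>im[...,1]*1.5)&(abs(z-.1235)<.004)
n,l=cv2.connectedComponents(br.astype(np.uint8))
for i in range(1,n):
    m=l==i
    if m.sum()<150: continue
    q=np.array([carinv(a) for a in W[m]]); h=cv2.convexHull(q.astype(np.float32)); print(m.sum(),np.argwhere(m).mean(0)[::-1].round(),cv2.minEnclosingCircle(h),np.median(z[m]), q.mean(0))
b=(im[...,2]>im[...,0]*1.6)&(abs(z-.075)<.004)
q=np.array([carinv(a) for a in W[b]]);print(np.percentile(q,[.5,99.5],axis=0))
E
```

```text
1089 [238. 245.] ((0.6949649453163147, 95.60791778564453), 15.939696311950684) 0.12340982796986966 [ 1.28870434 95.4155817 ]
1079 [392. 245.] ((0.8483780026435852, -31.826210021972656), 15.738234519958496) 0.12333109288957522 [  1.49258139 -31.61902492]
[[ -34.90476905 -128.49459952]
 [   5.87538355  127.87747089]]
```

View pics/w9.png

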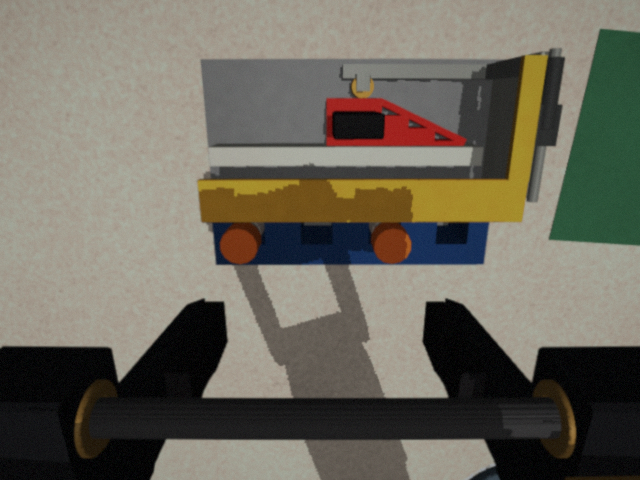

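The view shows both samples uncovered, caps at (238,245) and (392,245), which is carrier (0.7, 95.6) and (0.8, -31.8) mm. The other two holes, at (316,233) and (450,233), are empty. I'm going for the sample at y=-32.

```bash
python3 - <<'E'
from h import *
p=car(.8,-31.9);go((*p,.0935),YC)
E
```

```text
mm [-31.4  56.2 207.4] rv [ 0.0007 -0.0019 -0.0011] rows 3.5
```

Call:
jog_arm --pt "-31.5 56 0 0 -0.002 -0.001 0.1" --pt "-31.5 56 60 0 -0.002 -0.001 0.1" --pt "-31.5 56 110 0 -0.002 -0.001 0.1" --pt "-31.5 56 130 0 -0.002 -0.001 0.1" --pt "-31.5 56 130 0 -0.002 -0.001 0.1" --pt "-31.5 56 130 0 -0.002 -0.001 0.1"

```text
clock: 13.2
tcp_pos: [0.4569, 0.2675, 0.1728]
tool_rot: [-3.141, -0.002, 0.071]
wrist_force: [0.9, 0.3, -0.5]
finger_gap: 0.0479
```

```bash
python3 - <<'E'
from h import *
p=car(.8,-31.9);go((*p,.0935),YC);print(robot.observe()['finger_gap'])
snap('wrist','w10')
E
```

```text
mm [-0.7  0.9 79.3] rv [-0.0003 -0.0024  0.0002] rows 1.3
0.04788981231460961
```

View pics/w10.png

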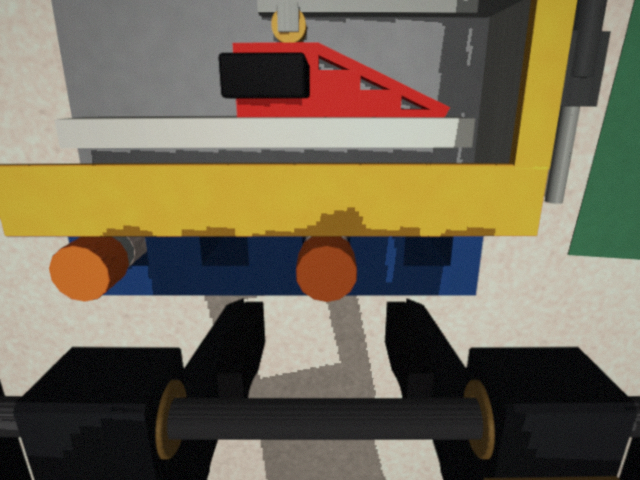

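The cap at (326,270) is centred between the fingers. I'm descending and gripping.

Call:
jog_arm --pt "-0.7 0.9 40 0 -0.002 0 0.1" --pt "-0.7 0.9 70 0 -0.002 0 0.1" --pt "-0.7 0.9 79 0 -0.002 0 0.1" --pt "-0.7 0.9 79 0 -0.002 0 0.1" --pt "-0.7 0.9 79 0 -0.002 0 -1" --pt "-0.7 0.9 79 0 -0.002 0 -1" --pt "-0.7 0.9 79 0 -0.002 0 -1" --pt "-0.7 0.9 79 0 -0.002 0 -1" --squeeze 20

```text
clock: 14.25
tcp_pos: [0.4563, 0.267, 0.0942]
tool_rot: [-3.141, -0.002, 0.072]
wrist_force: [-0.1, -0.8, 5.7]
finger_gap: 0.0312
```

Call:
jog_arm --pt "0 0 -15 0 0 0 -1" --pt "0 0 -40 0 0 0 -1" --pt "0 0 -80 0 0 0 -1" --pt "0 0 -140 0 0 0 -1" --pt "0 0 -190 0 0 0 -1" --pt "0 0 -190 0 0 0 -1" --pt "0 0 -190 0 0 0 -1"

```text
clock: 15.12
tcp_pos: [0.4548, 0.2665, 0.2826]
tool_rot: [3.141, 0.002, 0.072]
wrist_force: [-0.7, 0.1, -1.7]
finger_gap: 0.0309
```

```bash
python3 - <<'E'
from h import *
s=load('top0');W=cloud(s);im=s['im'].astype(int);z=W[...,2]
m=(abs(z-.0745)<.005)&(W[...,0]>.33)&(W[...,0]<.55)&(W[...,1]<-.17)&(W[...,1]>-.45)
P=(W[m][:,:2]*1000).astype(np.float32);b=cv2.minAreaRect(P);print(b,m.sum())
print(pose()[:3,3])
go((.44,-.25,.30),0.04)
E
```

```text
((441.9645080566406, -298.34033203125), (129.1437225341797, 193.84840393066406), 2.7028191089630127) 5377
[0.45482859 0.26646403 0.28256983]
mm [-51.9 514.1 -17.3] rv [0.0002 0.0015 0.0318] rows 8.3
```

```bash
python3 - <<'E'
from h import *
go((.375,-.298,.31),0.047)
E
```

```text
mm [-120.2  557.3  -27.1] rv [0.0002 0.0015 0.0248] rows 9.1
```

Call:
jog_arm --pt "-10 60 -27 0 0 0 -1" --pt "-30 120 -27 0 0 0.02 -1" --pt "-120 557 -27 0 0 0.025 -1" --pt "-120 557 -27 0 0 0.025 -1" --pt "-120 557 -27 0 0 0.025 -1" --pt "-120 557 -27 0 0 0.025 -1" --pt "-120 557 -27 0 0 0.025 -1" --pt "-120 557 -27 0 0 0.025 -1" --pt "-120 557 -27 0 0 0.025 -1" --pt "-120 557 -27 0 0 0.025 -1"

```text
clock: 16.38
tcp_pos: [0.3739, -0.2998, 0.3075]
tool_rot: [-3.138, 0.004, 0.042]
wrist_force: [0.1, 0.5, -0.9]
finger_gap: 0.0314
```

Call:
jog_arm --pt "0 0 0 0 0 0 -1" --pt "0 0 0 0 0 0 -1" --pt "0 0 0 0 0 0 -1"

```text
clock: 16.75
tcp_pos: [0.3762, -0.2961, 0.31]
tool_rot: [-3.141, 0.001, 0.049]
wrist_force: [0.5, 0.5, -0.5]
finger_gap: 0.0309
```

```bash
python3 - <<'E'
from h import *
o=robot.observe();print(o['clock'],o['tcp_pos'],o['tool_rot'])
snap('wrist','w11')
E
```

```text
16.75 [ 0.37618105 -0.29606026  0.31000706] [-3.14144792e+00  6.89301086e-04  4.90266154e-02]
```

View pics/w11.png

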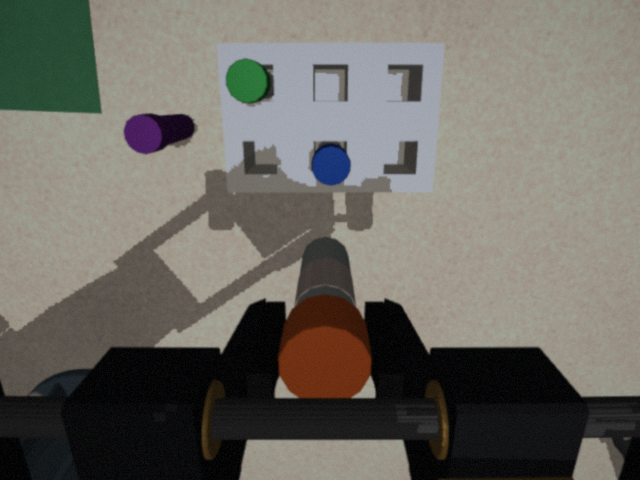

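The rack is clear in view. Green cap at (247,80), blue at (331,165), purple distractor outside at (145,133), and the free holes are at (330,83), (405,83), (262,157) and (402,157). The sample hangs upright in the fingers at (325,350).

```bash
cat >> h.py <<'E'
def capfit(s,kind,zc=None,near=None):
    W=cloud(s);im=s['im'].astype(int);r,g,b=im[...,0],im[...,1],im[...,2]
    m={'o':(r>2.2*b)&(r>1.5*g)&(r>60),'g':(g>1.8*r)&(g>1.4*b)&(g>50),'b':(b>1.8*r)&(b>1.4*g)&(b>50)}[kind]
    return W,m
E
python3 - <<'E'
from h import *
s=load('w11');W=cloud(s);im=s['im'].astype(int);z=W[...,2]
lum=im.sum(-1)
m=(abs(z-.0745)<.004)&(W[...,0]>.36)&(W[...,0]<.53)&(W[...,1]<-.17)&(W[...,1]>-.43)
P=(W[m][:,:2]*1000).astype(np.float32);b=cv2.minAreaRect(P);print('rect',b,m.sum(),np.median(z[m]))
# edges lines
def fit(ax,lo,hi,side):
    out=[]
    for a in np.arange(lo,hi,4):
        q=P[(P[:,ax]>=a)&(P[:,ax]<a+4)]
        if len(q)>5:
            out.append([a+2,(np.max if side>0 else np.min)(q[:,1-ax])])
    out=np.array(out);k=np.ones(len(out),bool)
    for _ in range(5):
        c=np.polyfit(out[k,0],out[k,1],1);r=out[:,1]-np.polyval(c,out[:,0]);k=abs(r)<1.2
    return c,k.sum(),len(out)
for a in ((1,-380,-220,1),(1,-380,-220,-1),(0,395,490,1),(0,395,490,-1)):
    c,k,n=fit(*a);print(a,c[0].round(4),np.polyval(c,-298.3 if a[0] else 442).round(2),k,n)
# holes: interior nontop region in rack rect
ok=(z<.068)
T=s['E']@np.linalg.inv(np.load('C.npy'))
for kind,zz in(('g',.124),('b',.124)):
    _,mm=capfit(s,kind);mm&=abs(z-.1235)<.004
    n,l,st,_c=cv2.connectedComponentsWithStats(mm.astype(np.uint8));i=1+st[1:,4].argmax()
    q=(W[l==i][:,:2]*1000).astype(np.float32);print(kind,cv2.minEnclosingCircle(q),len(q),np.median(z[l==i]))
P2=(W-T[:3,3])@T[:3,:3]*1000
_,mm=capfit(s,'o');mm&=abs(P2[...,2]+30.5)<4
q=P2[mm];print('hand cap',cv2.minEnclosingCircle(q[:,:2].astype(np.float32)),np.median(q[:,2]),len(q),q.min(0),q.max(0))
E
```

```text
rect ((441.7870178222656, -297.96966552734375), (127.95980834960938, 193.0637664794922), 2.7689945697784424) 24566 0.07447681840300766
(1, -380, -220, 1) -0.0473 505.62 40 40
(1, -380, -220, -1) -0.0491 377.97 40 40
(0, 395, 490, 1) 0.0397 -201.88 24 24
(0, 395, 490, -1) 0.0473 -394.08 24 24
g ((469.95941162109375, -232.977783203125), 15.371116638183594) 1363 0.1235117045126568
b ((409.81744384765625, -299.7996520996094), 15.858549118041992) 1184 0.12336858356122316
hand cap ((0.7767678499221802, -0.4771881103515625), 15.969359397888184) -29.16132968072976 5731 [-13.00382399 -16.18416578 -30.96003011] [ 16.58237865  14.79107039 -26.50298264]
```

```bash
cat >> h.py <<'E'
YR=.048;OR=np.array([.4418,-.2980])
def rk(x,y):
    c,s=np.cos(YR),np.sin(YR); return OR+np.array([c*x-s*y,s*x+c*y])/1000
E
python3 - <<'E'
from h import *
p=rk(32-.8,-64);print(p);go((*p,.172),YR)
E
```

```text
[ 0.47603488 -0.36042926]
mm [ 96.7  69.  138.1] rv [0.0001 0.0006 0.0009] rows 2.9
```

Call:
jog_arm --pt "50 35 10 0 0 0.001 -1" --pt "97 69 40 0 0 0.001 -1" --pt "97 69 90 0 0 0.001 -1" --pt "97 69 125 0 0 0.001 -1" --pt "97 69 138 0 0 0.001 -1" --pt "97 69 138 0 0 0.001 -1" --pt "97 69 138 0 0 0.001 -1" --pt "97 69 138 0 0 0.001 -1"

```text
clock: 17.8
tcp_pos: [0.4764, -0.3627, 0.174]
tool_rot: [3.139, -0.001, 0.046]
wrist_force: [0.3, 0.2, -0.3]
finger_gap: 0.0312
```

```bash
python3 - <<'E'
from h import *
p=rk(32-.8,-64);print(p);go((*p,.0935),YR);snap('wrist','w12')
E
```

```text
[ 0.47603488 -0.36042926]
mm [-0.4 -2.5 80.5] rv [ 0.0027 -0.0013 -0.0022] rows 1.3
```

View pics/w12.png

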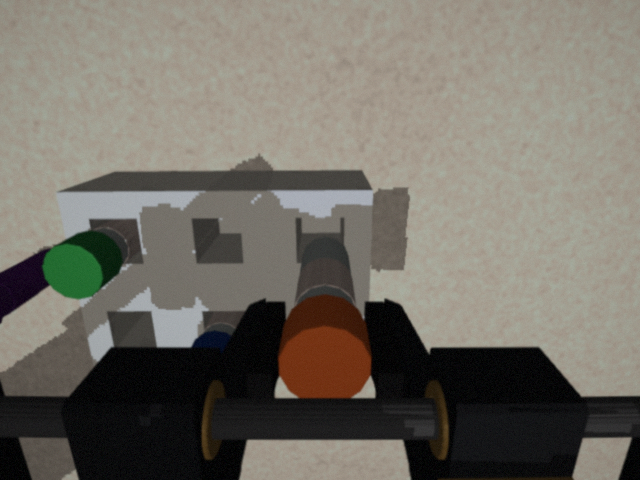

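The tube's foot at (325,245) sits just over the free corner hole (320,235), about 2.5 mm off in y. I'll correct that and re-measure before inserting.

Call:
jog_arm --pt "-0.4 -2.5 0 0.003 -0.001 -0.002 -1" --pt "-0.4 -2.5 0 0.003 -0.001 -0.002 -1" --pt "-0.4 -2.5 0 0.003 -0.001 -0.002 -1"

```text
clock: 18.23
tcp_pos: [0.4752, -0.3595, 0.172]
tool_rot: [-3.139, 0.002, 0.048]
wrist_force: [-0.4, 0.3, -1.2]
finger_gap: 0.0313
```

```bash
python3 - <<'E'
from h import *
p=rk(32-.8,-64);go((*p,.0935),YR)
E
```

```text
mm [ 1.   1.2 78.5] rv [-0.003   0.0018 -0.0002] rows 1.3
```

Call:
jog_arm --pt "1 1 0 -0.003 0.001 0 -1" --pt "1 1 0 -0.003 0.001 0 -1" --pt "1 1 0 -0.003 0.001 0 -1" --pt "1 1 0 -0.003 0.001 0 -1" --pt "1 1 0 -0.003 0.001 0 -1"

```text
clock: 18.85
tcp_pos: [0.4762, -0.3604, 0.1719]
tool_rot: [3.142, 0.001, 0.048]
wrist_force: [-0.2, 0.5, -0.5]
finger_gap: 0.0312
```

```bash
python3 - <<'E'
from h import *
p=rk(32-.8,-64);go((*p,.0935),YR)
E
```

```text
mm [-0.1 -0.  78.4] rv [ 0.      0.0009 -0.0002] rows 1.3
```

Call:
jog_arm --pt "0 0 10 0 0.001 0 -1" --pt "0 0 22 0 0.001 0 -1" --pt "0 0 36 0 0.001 0 -1" --pt "0 0 50 0 0.001 0 -1" --pt "0 0 64 0 0.001 0 -1" --pt "0 0 74 0 0.001 0 -1" --pt "0 0 78 0 0.001 0 -1" --pt "0 0 78 0 0.001 0 -1" --pt "0 0 78 0 0.001 0 -1"

```text
clock: 19.98
tcp_pos: [0.4764, -0.3607, 0.0942]
tool_rot: [3.141, -0.001, 0.048]
wrist_force: [-0.1, -0.2, 0.7]
finger_gap: 0.0309
```

Seated at the expected depth with almost no force. I'm opening and rising.

Call:
jog_arm --pt "0 0 0 0 0 0 0.1" --pt "0 0 0 0 0 0 0.1" --pt "0 0 0 0 0 0 0.1" --pt "0 0 -20 0 0 0 0.1" --pt "0 0 -70 0 0 0 0.1" --pt "0 0 -130 0 0 0 0.1" --pt "0 0 -170 0 0 0 0.1" --pt "0 0 -170 0 0 0 0.1"

```text
clock: 20.98
tcp_pos: [0.4778, -0.3622, 0.2702]
tool_rot: [3.134, -0.006, 0.048]
wrist_force: [-0.8, -0.1, -0.0]
finger_gap: 0.0486
```

```bash
python3 - <<'E'
from h import *
p=car(.7,95.6);go((*p,.26),YC);snap('wrist','w13')
E
```

```text
mm [   5.7 -756.6    4.4] rv [ 0.0079 -0.0064 -0.023 ] rows 12.1
```

View pics/w13.png

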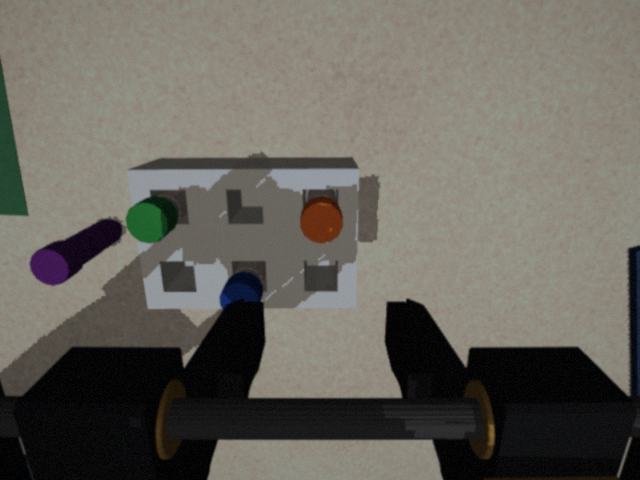

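The sample is seated at (321,220), with green and blue untouched. Now back to the carrier for the second sample.

Call:
jog_arm --pt "6 -756 4 0 0 -0.023 0.1" --pt "6 -756 4 0 0 -0.023 0.1" --pt "6 -756 4 0 0 -0.023 0.1" --pt "6 -756 4 0 0 -0.023 0.1" --pt "6 -756 4 0 0 -0.023 0.1" --pt "6 -756 4 0 0 -0.023 0.1" --pt "6 -756 4 0 0 -0.023 0.1" --pt "6 -756 4 0 0 -0.023 0.1" --pt "6 -756 4 0 0 -0.023 0.1" --pt "6 -756 4 0 0 -0.023 0.1"

```text
clock: 22.28
tcp_pos: [0.45, 0.2659, 0.2594]
tool_rot: [3.141, 0.002, 0.071]
wrist_force: [-0.0, -0.8, 0.6]
finger_gap: 0.0485
```

```bash
python3 - <<'E'
from h import *
p=car(.7,95.6);go((*p,.173),YC)
E
```

```text
mm [   6.5 -127.9   86.3] rv [ 0.0007  0.0018 -0.0001] rows 2.5
```

Call:
jog_arm --pt "6 -60 0 0 0.002 0 0.1" --pt "6 -120 10 0 0.002 0 0.1" --pt "6 -127 50 0 0.002 0 0.1" --pt "6 -127 75 0 0.002 0 0.1" --pt "6 -127 75 0 0.002 0 0.1" --pt "6 -127 75 0 0.002 0 0.1" --pt "6 -127 75 0 0.002 0 0.1" --pt "6 -127 75 0 0.002 0 0.1"

```text
clock: 23.28
tcp_pos: [0.4489, 0.3913, 0.1868]
tool_rot: [-3.141, -0.004, 0.07]
wrist_force: [0.8, 0.4, -1.0]
finger_gap: 0.0484
```

```bash
python3 - <<'E'
from h import *
p=car(.7,95.6);go((*p,.0935),YC);s=snap('wrist','w14')
W,m=capfit(s,'o');m&=abs(W[...,2]-.1235)<.004
q=np.array([carinv(a) for a in W[m]]);print(cv2.minEnclosingCircle(q.astype(np.float32)),len(q))
W=cloud(s);im=s['im'].astype(int);z=W[...,2]
k=(abs(z-.134)<.004)&(im[...,0]>1.8*im[...,2])&(im[...,1]>.7*im[...,0])&(W[...,1]>.2)&(W[...,1]<.5)
x=np.array([carinv(a) for a in W[k]]);print('keeper',np.percentile(x,[1,99],axis=0))
E
```

```text
mm [-1.8 -2.6 93.3] rv [-0.0009 -0.004  -0.0006] rows 1.5
((0.6090853214263916, 95.71520233154297), 15.777297019958496) 2456
keeper [[ 24.82642184 -62.04302684]
 [ 57.951785   119.79563745]]
```

View pics/w14.png

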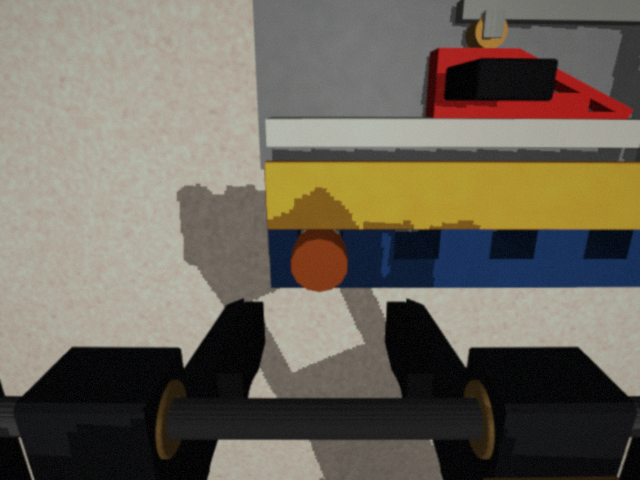

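The cap is at (319,265) and the keeper is still propped, with the wedge at (500,80). Descending and gripping.

Call:
jog_arm --pt "-1.8 -2.6 40 0 -0.004 0 0.1" --pt "-1.8 -2.6 75 0 -0.004 0 0.1" --pt "-1.8 -2.6 92 0 -0.004 0 0.1" --pt "-1.8 -2.6 92 0 -0.004 0 0.1" --pt "-1.8 -2.6 92 0 -0.004 0 0.1" --pt "-1.8 -2.6 92 0 -0.004 0 -1" --pt "-1.8 -2.6 92 0 -0.004 0 -1" --pt "-1.8 -2.6 92 0 -0.004 0 -1" --pt "-1.8 -2.6 92 0 -0.004 0 -1"

```text
clock: 24.45
tcp_pos: [0.4472, 0.394, 0.0947]
tool_rot: [-3.141, 0.0, 0.071]
wrist_force: [0.4, -0.7, 5.8]
finger_gap: 0.0311
```

Call:
jog_arm --pt "0 0 -15 0 0 0 -1" --pt "0 0 -40 0 0 0 -1" --pt "0 0 -80 0 0 0 -1" --pt "0 0 -140 0 0 0 -1" --pt "0 0 -195 0 0 0 -1" --pt "0 0 -195 0 0 0 -1" --pt "0 0 -195 0 0 0 -1"

```text
clock: 25.32
tcp_pos: [0.4464, 0.3935, 0.2883]
tool_rot: [3.141, 0.002, 0.071]
wrist_force: [0.5, -0.1, -1.0]
finger_gap: 0.0315
```

```bash
cat >> h.py <<'E'
def hand(s,kind):
    W=cloud(s);T=s['E']@np.linalg.inv(np.load('C.npy'));P=(W-T[:3,3])@T[:3,:3]*1000
    _,mm=capfit(s,kind);mm&=(abs(P[...,2]+30.5)<4)&(abs(P[...,0])<25)
    q=P[mm];print('hand',cv2.minEnclosingCircle(q[:,:2].astype(np.float32)),np.median(q[:,2]),len(q))
E
python3 - <<'E'
from h import *
s=snap('wrist','w15');hand(s,'o')
p=rk(-32-.8,-64);go((*p,.29),YR)
E
```

```text
hand ((0.4366203546524048, -0.3965297341346741), 16.374563217163086) -28.722377644169562 5752
mm [-87.3 752.4  -1.6] rv [0.0013 0.0043 0.0228] rows 12.1
```

Call:
jog_arm --pt "-87 752 -2 0 0 0.023 -1" --pt "-87 752 -2 0 0 0.023 -1" --pt "-87 752 -2 0 0 0.023 -1" --pt "-87 752 -2 0 0 0.023 -1" --pt "-87 752 -2 0 0 0.023 -1" --pt "-87 752 -2 0 0 0.023 -1" --pt "-87 752 -2 0 0 0.023 -1" --pt "-87 752 -2 0 0 0.023 -1" --pt "-87 752 -2 0 0 0.023 -1" --pt "-87 752 -2 0 0 0.023 -1"

```text
clock: 26.62
tcp_pos: [0.4178, -0.2321, 0.2885]
tool_rot: [-3.139, 0.004, 0.047]
wrist_force: [0.9, 0.6, -0.0]
finger_gap: 0.0312
```

```bash
python3 - <<'E'
from h import *
p=rk(-32-.5,-64);go((*p,.29),YR)
E
```

```text
mm [-11.7 131.   -1.8] rv [-0.0026  0.0041 -0.0006] rows 2.1
```

Call:
jog_arm --pt "-12 60 0 0 0.004 0 -1" --pt "-12 120 0 0 0.004 0 -1" --pt "-12 130 0 0 0.004 0 -1" --pt "-12 130 0 0 0.004 0 -1" --pt "-12 130 50 0 0.004 0 -1" --pt "-12 130 100 0 0.004 0 -1" --pt "-12 130 114 0 0.004 0 -1" --pt "-12 130 114 0 0.004 0 -1" --pt "-12 130 114 0 0.004 0 -1" --pt "-12 130 114 0 0.004 0 -1"

```text
clock: 27.88
tcp_pos: [0.4139, -0.362, 0.1785]
tool_rot: [3.139, -0.004, 0.048]
wrist_force: [0.2, -0.2, -0.6]
finger_gap: 0.0313
```

Call:
jog_arm --pt "0 0 0 0 0 0 -1" --pt "0 0 0 0 0 0 -1"

```text
clock: 28.12
tcp_pos: [0.4132, -0.3614, 0.1769]
tool_rot: [3.141, -0.003, 0.048]
wrist_force: [-0.5, -0.3, -0.7]
finger_gap: 0.0312
```

```bash
python3 - <<'E'
from h import *
s=snap('wrist','w16');hand(s,'o')
p=rk(-32-.5,-64);go((*p,.172),YR)
E
```

```text
hand ((0.6070635318756104, -0.6491267681121826), 16.086193084716797) -28.739889988288105 5706
mm [-0.9  2.1  4.7] rv [ 0.0004 -0.0024 -0.0004] rows 0.1
```

View pics/w16.png

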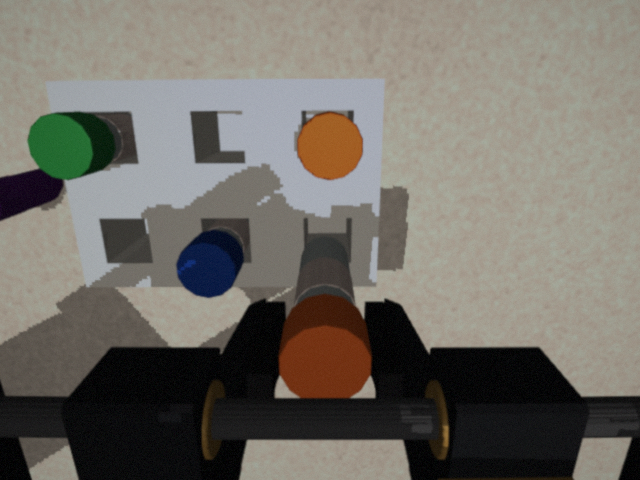

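The foot at (327,240) is over the lower right hole (327,240). A small correction first.

Call:
jog_arm --pt "-0.9 1.9 4 0 -0.002 0 -1" --pt "-0.9 1.9 4 0 -0.002 0 -1" --pt "-0.9 1.9 4 0 -0.002 0 -1" --pt "-0.9 1.9 4 0 -0.002 0 -1"

```text
clock: 28.68
tcp_pos: [0.4123, -0.3631, 0.1724]
tool_rot: [3.142, -0.0, 0.048]
wrist_force: [-1.1, 0.6, -0.3]
finger_gap: 0.031
```

```bash
python3 - <<'E'
from h import *
p=rk(-32-.5,-64);go((*p,.0935),YR)
E
```

```text
mm [ 0.1  0.4 78.9] rv [ 0.     -0.0001 -0.0002] rows 1.3
```

Call:
jog_arm --pt "0 0 10 0 0 0 -1" --pt "0 0 22 0 0 0 -1" --pt "0 0 36 0 0 0 -1" --pt "0 0 50 0 0 0 -1" --pt "0 0 64 0 0 0 -1" --pt "0 0 74 0 0 0 -1" --pt "0 0 78 0 0 0 -1" --pt "0 0 78 0 0 0 -1" --pt "0 0 78 0 0 0 -1"

```text
clock: 29.8
tcp_pos: [0.4125, -0.3634, 0.0947]
tool_rot: [3.141, -0.001, 0.048]
wrist_force: [-0.3, -0.2, 0.3]
finger_gap: 0.0311
```

Call:
jog_arm --pt "0 0 0 0 0 0 0.05" --pt "0 0 0 0 0 0 0.05" --pt "0 0 0 0 0 0 0.05" --pt "0 0 -20 0 0 0 0.05" --pt "0 0 -70 0 0 0 0.1" --pt "0 0 -110 0 0 0 0.1" --pt "0 0 -110 0 0 0 0.1"

```text
clock: 30.68
tcp_pos: [0.4138, -0.3649, 0.2084]
tool_rot: [3.135, -0.004, 0.048]
wrist_force: [-1.0, -0.7, -0.5]
finger_gap: 0.0487
```

```bash
python3 - <<'E'
from h import *
p=rk(31.6,64);go((*p,.18),YR);
E
```

```text
mm [  62.7 -129.7   27.8] rv [ 0.0063 -0.0043 -0.0001] rows 2.3
```

Call:
jog_arm --pt "30 -60 0 0 0 0 0.1" --pt "62 -120 10 0 0 0 0.1" --pt "62 -129 22 0 0 0 0.1" --pt "62 -129 22 0 0 0 0.1" --pt "62 -129 22 0 0 0 0.1" --pt "62 -129 22 0 0 0 0.1" --pt "62 -129 22 0 0 0 0.1" --pt "62 -129 22 0 0 0 0.1"

```text
clock: 31.68
tcp_pos: [0.468, -0.2319, 0.1826]
tool_rot: [3.141, -0.0, 0.047]
wrist_force: [-0.6, 0.1, 0.1]
finger_gap: 0.0484
```

```bash
python3 - <<'E'
from h import *
p=rk(31.6,64.3);go((*p,.0935),YR);s=snap('wrist','w17')
W=cloud(s);z=W[...,2]
for k in 'gbo':
    _,mm=capfit(s,k);mm&=abs(z-.1235)<.005
    n,l,st,_c=cv2.connectedComponentsWithStats(mm.astype(np.uint8))
    for i in range(1,n):
        if st[i,4]>300:
            q=(W[l==i][:,:2]*1000).astype(np.float32);print(k,cv2.minEnclosingCircle(q),len(q),np.median(z[l==i]))
E
```

```text
mm [ 2.2  0.4 89.1] rv [ 0.0004 -0.0005 -0.0011] rows 1.4
g ((470.633056640625, -232.57147216796875), 15.468791961669922) 2355 0.12345565617747409
o ((476.2855224609375, -360.91595458984375), 16.20738983154297) 2559 0.12333888914930649
o ((422.8675842285156, -361.3645324707031), 11.449524879455566) 364 0.12264794599998957
```

View pics/w17.png

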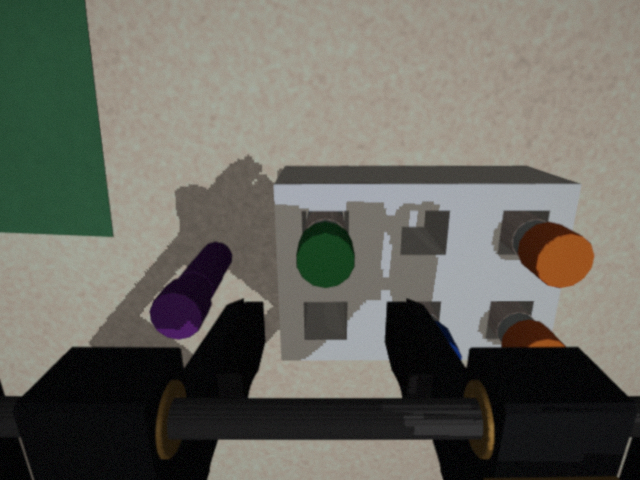

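Both samples are in the rack at (555,253) and (530,335), and the green cap is centred at (325,253). The purple one at (180,310) is clear of the fingers. I'm gripping the standard.

Call:
jog_arm --pt "2.3 0.4 40 0 0 0 0.1" --pt "2.3 0.4 75 0 0 0 0.1" --pt "2.3 0.4 88 0 0 0 0.1" --pt "2.3 0.4 88 0 0 0 0.1" --pt "2.3 0.4 88 0 0 0 0.1" --pt "2.3 0.4 88 0 0 0 -1" --pt "2.3 0.4 88 0 0 0 -1" --pt "2.3 0.4 88 0 0 0 -1" --pt "2.3 0.4 88 0 0 0 -1"

```text
clock: 32.85
tcp_pos: [0.471, -0.232, 0.0953]
tool_rot: [3.14, -0.002, 0.048]
wrist_force: [0.3, 0.4, 5.3]
finger_gap: 0.0316
```

Call:
jog_arm --pt "0 0 -15 0 0 0 -1" --pt "0 0 -40 0 0 0 -1" --pt "0 0 -80 0 0 0 -1" --pt "0 0 -140 0 0 0 -1" --pt "0 0 -195 0 0 0 -1" --pt "0 0 -195 0 0 0 -1" --pt "0 0 -195 0 0 0 -1"

```text
clock: 33.72
tcp_pos: [0.4699, -0.2312, 0.2889]
tool_rot: [-3.141, 0.001, 0.048]
wrist_force: [0.2, 1.5, -0.3]
finger_gap: 0.0314
```

```bash
python3 - <<'E'
from h import *
s=snap('wrist','w18');hand(s,'g')
p=car(0,32);go((*p,.29),YC)
E
```

```text
hand ((0.05436495319008827, -0.8985273838043213), 15.736608505249023) -28.0962395626863 5299
mm [   8.4 -561.4   -1.1] rv [-0.0018  0.0019 -0.0232] rows 9.0
```

View pics/w18.png

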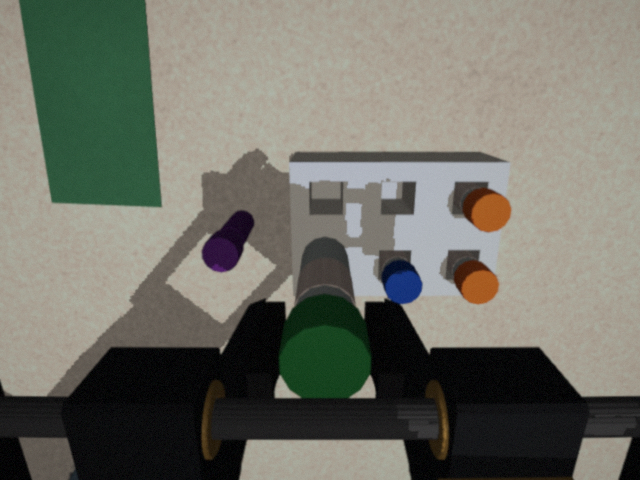

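The standard is lifted, shown in hand at (325,345), and the two samples and the blue tube are in the rack. Now moving to the carrier hole at y=+32.

Call:
jog_arm --pt "8.5 -561 -1 0 0 -0.023 -1" --pt "8.5 -561 -1 0 0 -0.023 -1" --pt "8.5 -561 -1 0 0 -0.023 -1" --pt "8.5 -561 -1 0 0 -0.023 -1" --pt "8.5 -561 -1 0 0 -0.023 -1" --pt "8.5 -561 -1 0 0 -0.023 -1" --pt "8.5 -561 -1 0 0 -0.023 -1" --pt "8.5 -561 -1 0 0 -0.023 -1" --pt "8.5 -561 -1 0 0 -0.023 -1" --pt "8.5 -561 -1 0 0 -0.023 -1"

```text
clock: 35.02
tcp_pos: [0.4498, 0.3324, 0.2875]
tool_rot: [3.141, 0.005, 0.076]
wrist_force: [-0.1, -0.6, -0.6]
finger_gap: 0.0315
```

```bash
python3 - <<'E'
from h import *
p=car(0.3,32);go((*p,.174),YC)
s=snap('wrist','w19');W=cloud(s);im=s['im'].astype(int);z=W[...,2]
k=(abs(z-.134)<.004)&(im[...,0]>1.8*im[...,2])&(im[...,1]>.7*im[...,0])&(W[...,1]>.2)&(W[...,1]<.5)
x=np.array([carinv(a) for a in W[k]]);print('keeper',np.percentile(x,[1,99],axis=0))
E
```

```text
mm [  1.9   2.1 113.5] rv [0.0009 0.0047 0.0053] rows 1.8
keeper [[ 24.76262784 -99.24056406]
 [ 57.77549137 119.142824  ]]
```

View pics/w19.png

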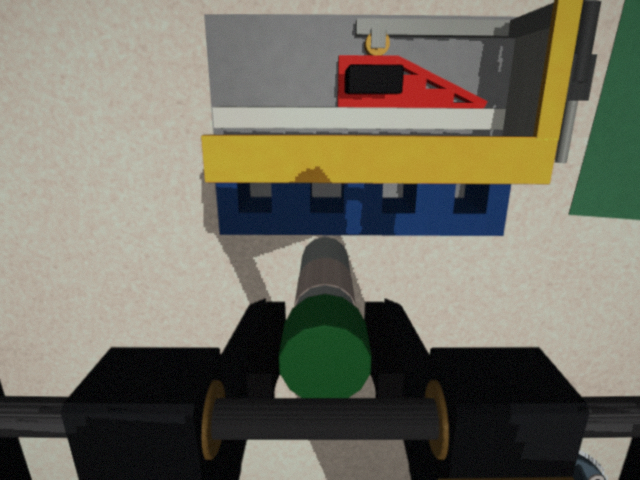

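The keeper is still propped and all four carrier holes are empty at (258,200), (327,200), (397,200) and (468,200). I'm lowering to hover.

Call:
jog_arm --pt "1 1.5 40 0 0.003 0.003 -1" --pt "1 1.5 80 0 0.003 0.003 -1" --pt "1 1.5 108 0 0.003 0.003 -1" --pt "1 1.5 108 0 0.003 0.003 -1" --pt "1 1.5 108 0 0.003 0.003 -1" --pt "1 1.5 108 0 0.003 0.003 -1" --pt "1 1.5 108 0 0.003 0.003 -1"

```text
clock: 35.95
tcp_pos: [0.4538, 0.328, 0.1836]
tool_rot: [-3.141, -0.005, 0.068]
wrist_force: [0.4, 0.9, -0.2]
finger_gap: 0.0314
```

```bash
python3 - <<'E'
from h import *
p=car(0.3,32);go((*p,.172),YC)
s=snap('wrist','w20')
E
```

```text
mm [-2.3 -2.5 11.6] rv [-0.0006 -0.0051 -0.0033] rows 0.2
```

View pics/w20.png

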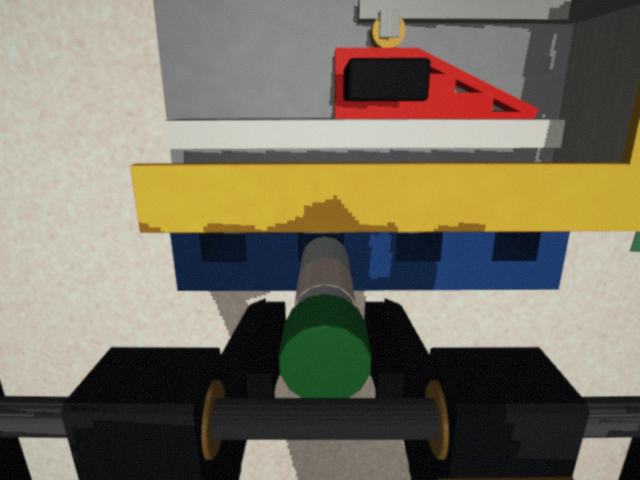

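The foot at (325,250) is next to the hole (322,245). Correcting.

Call:
jog_arm --pt "-2.2 -2.3 10 0 -0.005 -0.003 -1" --pt "-2.2 -2.3 10 0 -0.005 -0.003 -1" --pt "-2.2 -2.3 10 0 -0.005 -0.003 -1" --pt "-2.2 -2.3 10 0 -0.005 -0.003 -1" --pt "-2.2 -2.3 10 0 -0.005 -0.003 -1"

```text
clock: 36.62
tcp_pos: [0.451, 0.33, 0.1725]
tool_rot: [3.142, 0.002, 0.071]
wrist_force: [0.0, -0.7, -1.4]
finger_gap: 0.031
```

```bash
python3 - <<'E'
from h import *
p=car(0.3,32);go((*p,.0935),YC)
E
```

```text
mm [ 0.6 -0.3 79. ] rv [ 0.      0.0016 -0.0002] rows 1.3
```

Call:
jog_arm --pt "0.6 0.3 10 0 0.001 0 -1" --pt "0.6 0.3 22 0 0.001 0 -1" --pt "0.6 0.3 36 0 0.001 0 -1" --pt "0.6 0.3 50 0 0.001 0 -1" --pt "0.6 0.3 64 0 0.001 0 -1" --pt "0.6 0.3 73 0 0.001 0 -1" --pt "0.6 0.3 76.5 0 0.001 0 -1" --pt "0.6 0.3 76.5 0 0.001 0 -1" --pt "0.6 0.3 76.5 0 0.001 0 -1"

```text
clock: 37.75
tcp_pos: [0.4516, 0.3298, 0.0963]
tool_rot: [-3.141, 0.0, 0.071]
wrist_force: [-0.6, -0.2, -0.1]
finger_gap: 0.0314
```

Call:
jog_arm --pt "0 0 0 0 0 0 0.1" --pt "0 0 0 0 0 0 0.1" --pt "0 0 0 0 0 0 0.1" --pt "0 0 -20 0 0 0 0.1" --pt "0 0 -70 0 0 0 0.1" --pt "0 0 -130 0 0 0 0.1" --pt "0 0 -170 0 0 0 0.1" --pt "0 0 -170 0 0 0 0.8"

```text
clock: 38.75
tcp_pos: [0.4534, 0.3306, 0.2703]
tool_rot: [-3.139, -0.007, 0.071]
wrist_force: [0.3, -0.1, -0.7]
finger_gap: 0.0565
```

```bash
python3 - <<'E'
from h import *
s=snap('wrist','w21');W=cloud(s);z=W[...,2];im=s['im'].astype(int)
_,mm=capfit(s,'g');mm&=(z>.09)
q=np.array([carinv(a) for a in W[mm]]);print(cv2.minEnclosingCircle(q.astype(np.float32)),np.median(z[mm]),len(q))
k=(abs(z-.134)<.004)&(im[...,0]>1.8*im[...,2])&(im[...,1]>.7*im[...,0])&(W[...,1]>.2)&(W[...,1]<.5)
x=np.array([carinv(a) for a in W[k]]);print('keeper',np.percentile(x,[1,99],axis=0))
g=(im.max(-1)<60)&(abs(z-.114)<.004)&(W[...,0]>.5)&(W[...,1]>.25)&(W[...,1]<.36)
x=np.array([carinv(a) for a in W[g]]).astype(np.float32);print('grip',len(x),cv2.minAreaRect(x))
p=car(96,0);go((*p,.20),YC)
E
```

```text
((-0.17490515112876892, 31.215370178222656), 15.453836441040039) 0.1234389162379784 1304
keeper [[ 24.38466295 -99.43054096]
 [ 57.8592564  119.05540733]]
grip 1713 ((96.09358978271484, -2.39837646484375), (18.92918586730957, 39.96086502075195), 0.13064415752887726)
mm [94.7 31.7 67.7] rv [-0.0012 -0.0025 -0.0001] rows 1.9
```

View pics/w21.png

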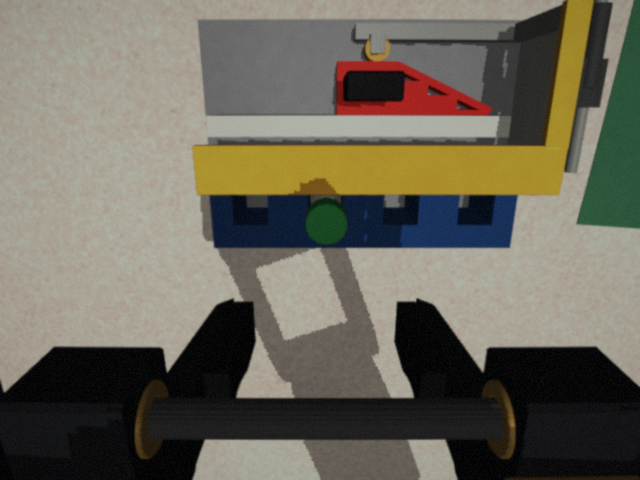

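The standard is seated (cap top 0.1234 m, cap at (326,222)) and the keeper is still held. I'll check the rack with the top camera before pulling the wedge.

```bash
python3 - <<'E'
from h import *
s=snap('top','t22');W=cloud(s);z=W[...,2]
for k in 'gbo':
    _,mm=capfit(s,k);mm&=(z>.118)&(z<.13)
    n,l,st,_c=cv2.connectedComponentsWithStats(mm.astype(np.uint8))
    for i in range(1,n):
        if st[i,4]>60:
            q=(W[l==i][:,:2]*1000).astype(np.float32);print(k,cv2.minEnclosingCircle(q),len(q),np.median(z[l==i]))
print(rk(32,-64),rk(-32,-64),rk(-32,0))
E
```

```text
b ((410.52337646484375, -298.72589111328125), 15.462786674499512) 250 0.12379872810983444
o ((477.13226318359375, -359.55084228515625), 15.911218643188477) 242 0.12368021063966822
o ((413.02874755859375, -361.5691223144531), 16.19524574279785) 252 0.1239568372304331
[ 0.47683396 -0.36039088] [ 0.41290768 -0.3634617 ] [ 0.40983686 -0.29953541]
```

Call:
jog_arm --pt "50 16 0 0 0 0 0.8" --pt "94 31 0 0 0 0 0.8" --pt "94 31 0 0 0 0 0.8" --pt "94 31 0 0 0 0 0.8" --pt "94 31 0 0 0 0 0.8" --pt "94 31 0 0 0 0 0.8"

```text
clock: 39.6
tcp_pos: [0.5466, 0.3059, 0.2659]
tool_rot: [-3.142, 0.001, 0.072]
wrist_force: [0.3, 0.4, 0.2]
finger_gap: 0.0794
```

```bash
python3 - <<'E'
from h import *
s=snap('wrist','w22');W=cloud(s);z=W[...,2];im=s['im'].astype(int)
g=(im.max(-1)<60)&(abs(z-.114)<.004)&(W[...,0]>.5)&(W[...,1]>.25)&(W[...,1]<.36)
x=np.array([carinv(a) for a in W[g]]).astype(np.float32);print('grip',len(x),cv2.minAreaRect(x))
p=car(95.3,-1.5);go((*p,.077),YC)
E
```

```text
grip 1428 ((96.53048706054688, -2.3602218627929688), (20.201322555541992, 39.96563720703125), 0.3697991669178009)
mm [  1.7   2.4 189.1] rv [-0.0001  0.0006  0.0007] rows 3.0
```

View pics/t22.png

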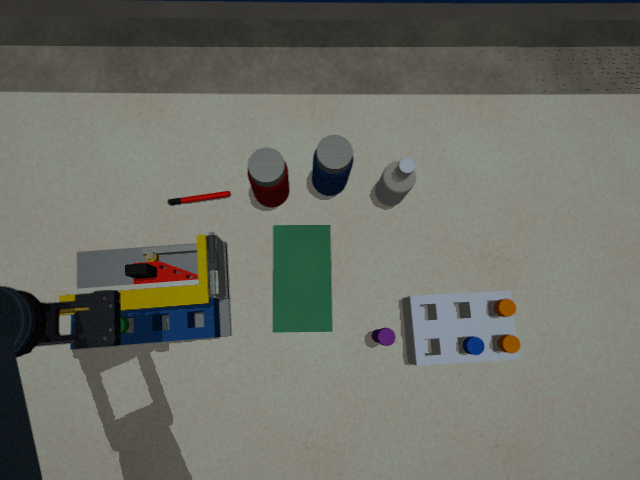

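The top view shows both samples (505,308), (510,343) and blue (473,345) seated at 0.124 m, with bystanders unmoved. Next I'm gripping the wedge.

Call:
jog_arm --pt "2.4 3 60 0 0 0 0.8" --pt "2.4 3 120 0 0 0 0.8" --pt "2.4 3 165 0 0 0 0.8" --pt "2.4 3 188 0 0 0 0.8" --pt "2.4 3 188 0 0 0 0.8" --pt "2.4 3 188 0 0 0 0.8" --pt "2.4 3 188 0 0 0 0.8"

```text
clock: 40.52
tcp_pos: [0.5511, 0.3031, 0.0798]
tool_rot: [-3.141, -0.002, 0.071]
wrist_force: [0.8, -0.7, 0.6]
finger_gap: 0.0795
```

```bash
python3 - <<'E'
from h import *
p=car(96,-2.4);go((*p,.077),YC);snap('wrist','w23')
E
```

```text
mm [-1.8  0.1  2.8] rv [-0.0008 -0.0024 -0.    ] rows 0.1
```

View pics/w23.png

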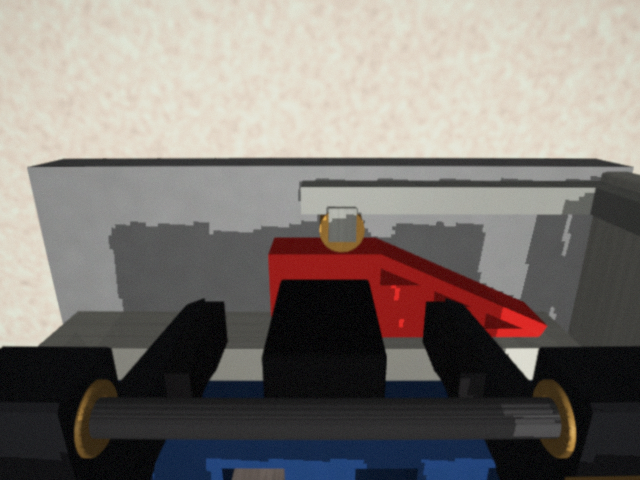

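The grip is at (325,335) between the jaws. I'm closing, then pulling straight out.

Call:
jog_arm --pt "-1.5 0 2 0 -0.002 0 0.8" --pt "-1.5 0 2 0 -0.002 0 -1" --pt "-1.5 0 2 0 -0.002 0 -1" --pt "-1.5 0 2 0 -0.002 0 -1" --pt "-1.5 0 2 0 -0.002 0 -1" --pt "-1.5 0 2 0 -0.002 0 -1" --pt "-1.5 0 2 0 -0.002 0 -1" --squeeze 45

```text
clock: 41.45
tcp_pos: [0.5484, 0.3025, 0.0758]
tool_rot: [-3.142, 0.003, 0.071]
wrist_force: [0.3, 0.5, -1.0]
finger_gap: 0.0397
```

Call:
jog_arm --pt "0 -15 -1 0 0 0 -1" --pt "0 -30 -1 0 0 0 -1" --pt "0 -45 -1 0 0 0 -1" --pt "0 -60 -1 0 0 0 -1" --pt "0 -75 -1 0 0 0 -1" --pt "0 -95 -1 0 0 0 -1" --pt "0 -115 -1 0 0 0 -1" --pt "0 -140 -2 0 0 0 -1" --pt "0 -170 -2 0 0 0 -1" --pt "0 -200 -2 0 0 0 -1"

```text
clock: 42.7
tcp_pos: [0.5338, 0.504, 0.0779]
tool_rot: [-3.141, 0.003, 0.071]
wrist_force: [1.9, -0.6, -0.8]
finger_gap: 0.0401
```

```bash
python3 - <<'E'
from h import *
print(carinv(pose()[:2,3]))
s=snap('wrist','w24')
s=snap('scene','s24')
cv2.imwrite('pics/s24c.png',cv2.resize(s['im'][230:480,300:600,::-1],(800,600)))
E
```

```text
[ 94.83429388 199.40055956]
```

View pics/w24.png

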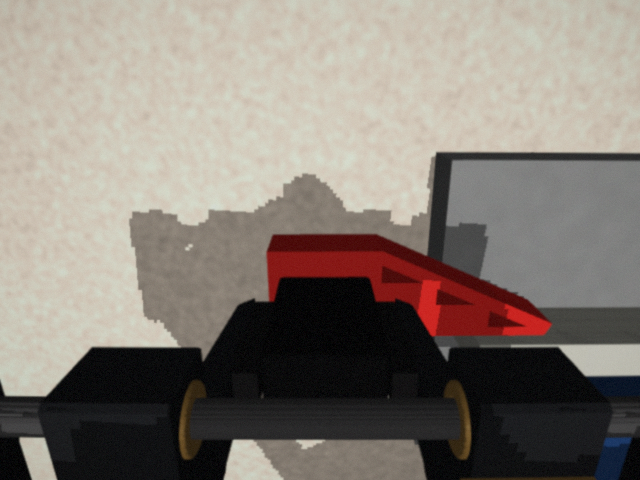

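View pics/s24c.png

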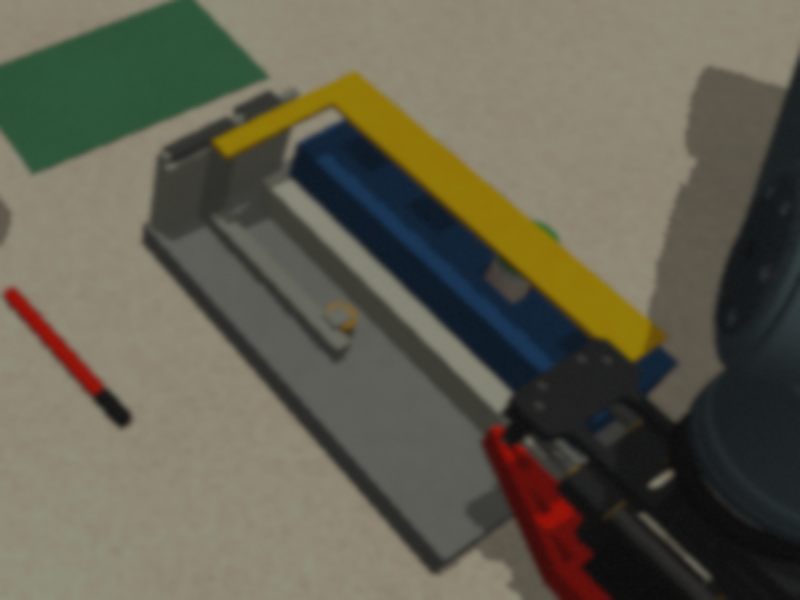

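The keeper has sprung shut over the green cap and the wedge is free in the hand. I'll lift it and swing back to the mat.

Call:
jog_arm --pt "0 -40 -2 0 0 0 -1" --pt "0 -60 -40 0 0 0 -1" --pt "0 -60 -100 0 0 0 -1" --pt "0 -60 -160 0 0 0 -1" --pt "0 -60 -180 0 0 0 -1" --pt "0 -60 -180 0 0 0 -1"

```text
clock: 43.55
tcp_pos: [0.5308, 0.5623, 0.2592]
tool_rot: [-3.14, 0.001, 0.071]
wrist_force: [-0.6, 0.8, -1.8]
finger_gap: 0.0397
```

```bash
python3 - <<'E'
from h import *
go((.513,.004,.256),1.730)
E
```

```text
mm [-57.2 555.6   2.5] rv [-1.8000e-03 -6.0000e-04 -1.6592e+00] rows 8.9
```

Call:
jog_arm --pt "-57 555 2 0 0 -1.659 -1" --pt "-57 555 2 0 0 -1.659 -1" --pt "-57 555 2 0 0 -1.659 -1" --pt "-57 555 2 0 0 -1.659 -1" --pt "-57 555 2 0 0 -1.659 -1" --pt "-57 555 2 0 0 -1.659 -1" --pt "-57 555 2 0 0 -1.659 -1" --pt "-57 555 2 0 0 -1.659 -1" --pt "-57 555 2 0 0 -1.659 -1" --pt "-57 555 2 0 0 -1.659 -1"

```text
clock: 44.8
tcp_pos: [0.5108, 0.0019, 0.2524]
tool_rot: [-3.133, -0.002, 1.73]
wrist_force: [0.6, -0.6, -2.5]
finger_gap: 0.0398
```

Call:
jog_arm --pt "0 0 0 0 0 0 -1" --pt "0 0 0 0 0 0 -1" --pt "0 0 0 0 0 0 -1"

```text
clock: 45.18
tcp_pos: [0.5125, 0.0054, 0.2551]
tool_rot: [-3.137, -0.001, 1.731]
wrist_force: [0.3, 0.2, -1.5]
finger_gap: 0.0395
```

```bash
python3 - <<'E'
from h import *
go((.513,.004,.0485),1.730)
E
```

```text
mm [ -1.7   1.1 206.6] rv [-0.0042 -0.001   0.0008] rows 3.3
```

Call:
jog_arm --pt "-1 1 60 -0.004 0 0 -1" --pt "-1 1 120 -0.004 0 0 -1" --pt "-1 1 165 -0.004 0 0 -1" --pt "-1 1 190 -0.004 0 0 -1" --pt "-1 1 200 -0.004 0 0 -1" --pt "-1 1 200 -0.004 0 0 -1" --pt "-1 1 200 -0.004 0 0 -1" --pt "-1 1 200 -0.004 0 0 -1"

```text
clock: 46.18
tcp_pos: [0.5145, 0.0032, 0.0572]
tool_rot: [3.138, 0.001, 1.73]
wrist_force: [0.9, -0.8, -1.0]
finger_gap: 0.0396
```

```bash
python3 - <<'E'
from h import *
go((.513,.004,.0475),1.730)
s=snap('wrist','w25');W=cloud(s);im=s['im'].astype(int);z=W[...,2]
r=(im[...,0]>2*im[...,1])&(im[...,0]>60)&(z>.01)&(z<.05)
print('red top',np.percentile(z[r],[5,25,50,75,95]),pose()[2,3])
E
```

```text
mm [ 1.  -1.4  9.7] rv [ 0.0034  0.0007 -0.0001] rows 0.2
red top [0.01838027 0.03149365 0.03574585 0.03630662 0.03697504] 0.05704887563204659
```

View pics/w25.png

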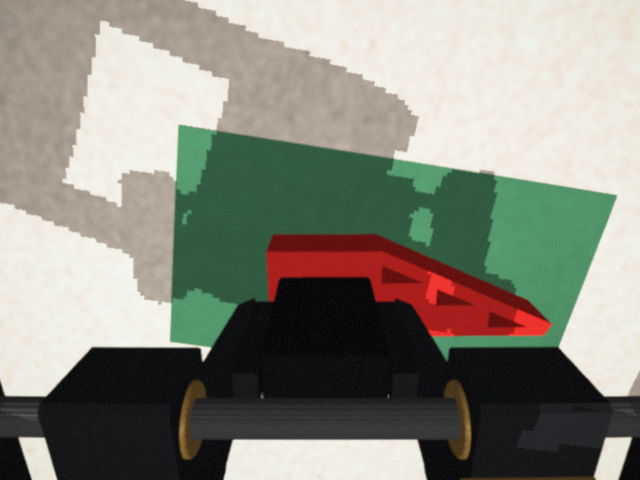

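The wedge hangs about 12 mm above the mat, with its tip at (548,325) over green. Lowering gently.

Call:
jog_arm --pt "0.5 -1 4 0.002 0 0 -1" --pt "0.5 -1 8 0.002 0 0 -1" --pt "0.5 -1 10 0.002 0 0 -1" --pt "0.5 -1 10 0.002 0 0 -1" --pt "0.5 -1 10 0.002 0 0 -1"

```text
clock: 46.85
tcp_pos: [0.5125, 0.0037, 0.046]
tool_rot: [-3.141, -0.0, 1.73]
wrist_force: [0.1, 0.1, -0.9]
finger_gap: 0.0395
```

Call:
jog_arm --pt "0 0 1 0 0 0 -1" --pt "0 0 1 0 0 0 -1" --pt "0 0 1 0 0 0 0.3" --pt "0 0 1 0 0 0 1" --pt "0 0 1 0 0 0 1" --pt "0 0 1 0 0 0 1" --pt "0 0 1 0 0 0 1" --pt "0 0 -10 0 0 0 1" --pt "0 0 -30 0 0 0 1" --pt "0 0 -60 0 0 0 1"

```text
clock: 48.1
tcp_pos: [0.5119, 0.0038, 0.1066]
tool_rot: [-3.139, -0.001, 1.73]
wrist_force: [0.2, -0.5, 0.3]
finger_gap: 0.0884
```

Call:
jog_arm --pt "0 0 -60 0 0 0 1" --pt "0 0 -120 0 0 0 1" --pt "20 0 -180 0 0 0 1" --pt "20 0 -200 0 0 0 1" --pt "20 0 -200 0 0 0 1" --pt "20 0 -200 0 0 0 1"

```text
clock: 48.85
tcp_pos: [0.5088, 0.0234, 0.3047]
tool_rot: [-3.139, -0.001, 1.73]
wrist_force: [0.2, -0.1, -0.9]
finger_gap: 0.0883
```

```bash
python3 - <<'E'
from h import *
print(robot.observe()['tcp_pos'],robot.observe()['finger_gap'])
s=snap('wrist','w26');W=cloud(s);im=s['im'].astype(int);z=W[...,2]
near=(abs(W[...,0]-.54)<.12)&(abs(W[...,1])<.08)
g=near&(z>.078)&(z<.09)&(im.max(-1)<60)
print('grip',np.median(z[g]),np.percentile(z[g],[5,95]),cv2.minAreaRect((W[g][:,:2]*1000).astype(np.float32)))
s=snap('top','t26');W=cloud(s);z=W[...,2];im=s['im'].astype(int)
k=(abs(z-.134)<.004)&(im[...,0]>1.8*im[...,2])&(im[...,1]>.7*im[...,0])&(W[...,1]>.2)&(W[...,1]<.5)
x=np.array([carinv(a) for a in W[k]]);b=x[:,1]>-80;print('keeper',np.percentile(x[b],[1,99],axis=0))
for kk in 'gbo':
    _,mm=capfit(s,kk);mm&=(z>.118)&(z<.13)
    n,l,st,_c=cv2.connectedComponentsWithStats(mm.astype(np.uint8))
    for i in range(1,n):
        if st[i,4]>40:
            q=(W[l==i][:,:2]*1000).astype(np.float32);print(kk,cv2.minEnclosingCircle(q),len(q),np.median(z[l==i]))
E
```

```text
[0.50879381 0.02340804 0.30474745] 0.08828857450395704
grip 0.08320018227970771 [0.08109639 0.08456598] ((511.9346008300781, 5.507613182067871), (38.96949768066406, 19.75910758972168), 8.692395210266113)
keeper [[ -2.50403431 -53.5854608 ]
 [ 30.3297837  120.16868137]]
g ((446.68853759765625, 328.8428039550781), 14.08061408996582) 90 0.12322636181775198
b ((410.9117126464844, -298.74462890625), 16.057220458984375) 252 0.12385727347879083
o ((476.8466796875, -359.6380310058594), 15.883480072021484) 246 0.12354424196302172
o ((413.1917724609375, -361.27899169921875), 15.75631332397461) 260 0.1236557366883293
```

View pics/t26.png

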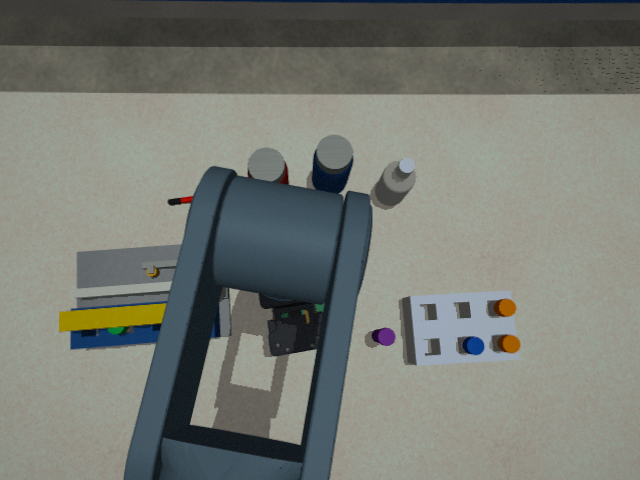

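View pics/w26.png

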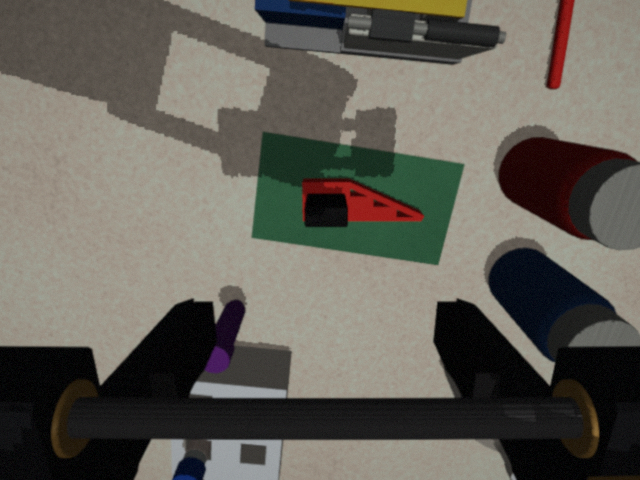

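The wedge lies flat on the mat with its grip at (326,210), and the grip top height matches the start. The keeper is shut, every cap top is at seated height and the robot is clear. Handing in.

```bash
python3 -c "
from h import *
print(robot.close_job())"
```

```text
the job is handed in; nothing more can be done
None
```

The job is done and handed in at about 49 s of the 210 s limit; no verdict is reported.

- **Propping:** I drove the red wedge fully into the lane and released it. It held the keeper open about 28–29 mm while the tubes were moved.
- **Tubes:** The carrier held only two orange-capped samples. Both went into the far column of the rack, at y = -64 mm. The green-capped standard went into the carrier hole at y = +32 mm.
- **Wedge out:** I pulled the wedge straight out, the keeper sprung shut, and I laid the wedge back on the mat. I did not see it knocked aside at any point.

**Last checks:**
- **Keeper:** its edges measured -2.5 and 30.3 mm, against a shut position of -4 and 30. The near edge reads 1.5 mm off, within measuring error.
- **Cap tops:** green, blue and both orange read 0.123–0.124 m, the seated height.
- **Wedge:** its grip is at (0.512, 0.0055), over the mat. The grip top is at the same height as at the start.
- **Robot and bystanders:** the gripper is empty and raised. The flasks, bottle, marker and purple tube showed no visible shift, though the arm hid part of the red flask and marker in the last top view.

No check failed.

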